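Set a dyed flange blank to the scribed line

ROBOT

A 6-joint arm with a two-finger parallel gripper is mounted at the origin on the work surface. World frame = base frame: x ahead of the robot, y to its left, z up, the work surface at z = 0. Lengths are in m, angles in rad, forces in N, time in s.
With the tool pointing down it reaches from about 0.3 to 0.775 m from the base axis. Payload 14.6 kg.
Tool frame: the origin (TCP) lies at the very end of the fingers, on their centre line; the grasp point (between the pads) lies 19 mm behind it; z points along the fingers, y is the line along which they close (so a half turn about z gives the same grasp; the last joint's range is limited). The gripper opens to 94 mm and grips with 3 to 60 N. Pads are 16 mm wide; open, the fingers measure 119 mm over their backs; the gripper's body (75 mm by 177 mm) begins 78 mm behind the grasp point.
Start: joints at [-1.177, 0.3, 1.521, -0, 1.321, -0.067], TCP at [0.245, -0.493, 0.171] pointing down, gripper open.
Joint ranges: [-3.03, 3.03], [-0.79, 2.21], [0.23, 2.52], [-1.04, 4.18], [0, 3.07], [-2.55, 2.55]. Speed limits (rad/s): [2.22, 2.22, 2.57, 3.14, 3.14, 3.14].

INTERFACE

Orientations are given as [roll, pitch, yaw] about the fixed x, y, z axes, in that order (R = Rz(yaw) Ry(pitch) Rx(roll)).
In Python, from station import ctrl, cams gives the robot as it stands. The module is installed in compiled form; this text tells all that it offers.
- The arm moves only by the tool arm_command, never from a script. Its argument "plan" is a list that holds one entry, the list of rows, each a list of 7 numbers: the shift along the tool's x, y, z in normalised numbers (1 is 0.6 m), then the turn, a rotation vector about the tool's x, y, z in normalised numbers (1 is pi/2 rad), then the closure, from -1 (fully open) to 1 (shut). A call has 1 to 12 rows; each row is the pose to reach, as a shift and turn from the pose commanded when the call began, along the tool's axes at that moment; what a row does not reach only later rows make up. A row lasts 1/10 s, in which the tool goes at most 50 mm and 8.59 degrees, less where a joint would pass 70% of its speed; a pose out of reach is approached as far as the arm can. A shift or turn number past 1, either way, is cut back to 1. A call with a gripper value outside its range is refused whole. The fingers move at their own pace and stop on an object; "squeeze" is the grip in N (left out, the last holds). Time passes only in rows, so rows that repeat a pose let the fingers close. It gives the time, the measured TCP pose, the force, the opening and the grip force at its end, in the units of the state.
- ctrl.get_obs(): the state, without advancing time (a new reading comes with each control period).
- cams.camera(name): name is "side" or "top"; returns (picture, depth): 384x512x3 uint8, blue, green, red; 384x512 float32, m along the optical axis (not along the pixel's ray), 0 where there is no reading.
- cams.camera_info(name): a dict with "fx", "fy", "cx", "cy" (pixels), "dist_coeffs" ([k1, k2, p1, p2, k3] as OpenCV has them; the pictures are not rectified), "world_to_cam" (4x4, takes a point from world to camera coordinates). Camera axes: x right, y down, z forward; pixel columns grow to the right and rows downward; lengths in m; the calibration is good to about 2 mm. A picture is of the moment at which its call begins. camera_info takes no time and is no camera call.
- ctrl.hand_in(): hands the job in; it is judged then, once.
The state is a dict: "time_s": time; "qpos": joint angles; "joint_vel": joint speeds; "tau": joint torques, N m; "ee_pos": TCP position; "eef_rot": TCP orientation; "force": force on the tool from outside, world axes, zero at the start; "moment": the same for the moment, N m; "grip_width": finger opening in m; "grip_force": force on a finger pad.
Only numpy, scipy, OpenCV 4.12 (cv2) and the standard library are available. Lean on these libraries where they do the work, as an engineer would, in place of code of your own. Each camera call takes 0.05 s, during which the arm holds its last target. There are 200 camera calls.

TASK

Slide the blue-dyed blank flat across the marking-out plate and, still short of the white scribed line, bed it square on the fence's facing strip: lean on it for a second about 9 N harder than it takes to slide it, no more, or the fence shifts. Then push it left along the facing until its left edge meets the line, without shoving it past, lean on it once more in the same way so that it bears square on the facing there, and let go. Leave the other things on the bench alone.

Things in the scene. Friction and masses are not known exactly. Their poses are not given: they have to be found in the camera images.
- marking_plate: Dark steel marking-out plate fixed on the bench, 240 (x) x 420 (y) x 12 mm thick. Origin: centre of its underside, on the bench; its top is 12 mm above that. +x points away from the robot to the fence side, +y to the robot's left.
- fence: Straight brass bar on the marking plate, 20 (x) x 400 (y) x 16 mm high above the plate. Origin: centre of its underside, on the plate's top, 100 mm to +x of the plate's centre; axes as the plate's. On its near (-x) side an aluminium facing strip, 390 long, 14 mm high, 6 mm thick, parallel to it, is set off on screws: its working face is 6 to 18 mm nearer than the bar's, set by hand, unmeasured.
- scribed_line: White line scribed on the marking plate, 1.4 mm wide, flush (nothing to feel), square to the fence: it runs along x from the fence to the near edge. Origin: on the line's centre, at the height of the plate's top; the line is the plane y = 0; axes as the marking plate's.
- blank: Loose flange blank, oiled steel dyed blue, thin white layout marks: 80 (x) x 120 (y) x 12 mm thick, 0.55 to 0.94 kg, flat on the plate; sliding drag unknown, 1 to 4 N. Origin: centre of its underside. Its +x long edge (x = 40 mm) goes on the facing, +y short edge (y = 60 mm) is the left edge. Bedded when it bears on the facing with over 3 N for half a second; over 14 N shifts the fence. All rigid.
- blank_lead (a point): Middle of the blank's left (+y) short edge, half way up its thickness (6 mm above its underside).
- blank_far_left (a point): The blank's far left corner (x 40, y 60 mm), 6 mm above its underside.
- blank_far_right (a point): The blank's far right corner (x 40, y -60 mm), 6 mm above its underside.
- scriber: Bystander: red-handled scriber, 130 mm long, 9 mm thick, lying near the left end of the marking plate. Leave alone.
- punch: Bystander: short brass punch, 22 mm across, 52 mm tall, standing on the near left corner of the marking plate. Leave alone.
- brake_disc: Bystander: steel brake disc, 180 mm across, 36 mm high, on the bench at the right. Leave alone.
- oil_filter: Bystander: white oil filter can, 76 mm across, 90 mm tall, on the bench at the left. Leave alone.
- bare_blank: Bystander: undyed bare aluminium blank, 80 x 120 x 12 mm, on the bench at the left. Leave alone.
- gear: Bystander: steel gear, 68 mm across, 26 mm high, on the bench at the right. Leave alone.
Things that resemble listed ones, but are neither listed nor needed, are in the scene too. There is more than one size of the blank; the one meant has the size given above.

How it is judged:
By the outcome, as a careful person would: the job done as asked, in the order asked, and still so for the second after the job is handed in, with the robot touching nothing.
It also fails if it takes over 72 s, if anything falls off the work surface, if the arm or the gripper's body presses on something with over 40 N, if the wrist force passes 120 N, or if a joint passes its speed limit or range.

## Working session

There is one attempt and no reset: what is moved stays moved. The work goes in short steps, Python scripts to look and compute and a tool call to move; the robot and the scene stay as the last step left them, time stands still between calls to the robot, and variables do not carry over. Pictures are saved under pics/ and viewed, at most 10 in all, crops included, and the job is handed in when it is done.

Besides the shell and the picture viewer there is one more tool, called after "Emit:" as name(argument=value, ...) on one line, values as JSON. arm_command: Moves the arm, as the interface text tells. Its arguments: {"type":"object","properties":{"plan":{"type":"array"},"squeeze":{"type":"number"}},"required":["plan"]}

```bash
mkdir -p pics
cat > h.py <<'E'
from station import ctrl, cams
import numpy as np, cv2
def info(n):
    i=cams.camera_info(n); K=np.array([[i['fx'],0,i['cx']],[0,i['fy'],i['cy']],[0,0,1.]]); return K,np.array(i['dist_coeffs'],float),np.array(i['world_to_cam'])
def ray(n,px):
    K,D,T=info(n); p=cv2.undistortPoints(np.array(px,float).reshape(-1,1,2),K,D).reshape(-1,2)
    d=np.c_[p,np.ones(len(p))]@T[:3,:3]; o=-T[:3,:3].T@T[:3,3]; return o,d
def atz(n,px,z):
    o,d=ray(n,px); return o+d*((z-o[2])/d[:,2])[:,None]
def depthpt(n,px,dep):
    o,d=ray(n,px); return np.array([o+d[k]*np.median(dep[int(v)-1:int(v)+2,int(u)-1:int(u)+2]) for k,(u,v) in enumerate(px)])
def proj(n,P):
    K,D,T=info(n); return cv2.projectPoints(np.array(P,float).reshape(-1,1,3),cv2.Rodrigues(T[:3,:3])[0],T[:3,3],K,D)[0].reshape(-1,2)
def tri(pt,ps):
    out=[]
    for a,b in zip(pt,ps):
        o1,d1=ray('top',[a]);o2,d2=ray('side',[b]);d1=d1[0];d2=d2[0]
        s=np.linalg.lstsq(np.c_[d1,-d2],o2-o1,rcond=None)[0]; p,q=o1+s[0]*d1,o2+s[1]*d2
        out.append(np.r_[(p+q)/2,np.linalg.norm(p-q)])
    return np.array(out)
E
python3 - <<'E'
from h import *
for n in('top','side'):
    im,d=cams.camera(n); cv2.imwrite(f'pics/{n}0.png',im); np.save(f'{n}0.npy',d)
    print(n,info(n))
    cv2.imwrite(f'pics/{n}0b.png',cv2.resize(im,(800,600),interpolation=cv2.INTER_CUBIC))
o=ctrl.get_obs();print(o)
E
```

```text
top (array([[434.68772517,   0.        , 247.01474748],
       [  0.        , 434.68772517, 194.75456235],
       [  0.        ,   0.        ,   1.        ]]), array([-0.16145478,  0.        ,  0.        ,  0.        ,  0.        ]), array([[ 7.20986255e-03, -9.99973232e-01,  1.24664903e-03,
         2.84817604e-02],
       [-9.95421009e-01, -7.29586069e-03, -9.53088897e-02,
         4.87557776e-01],
       [ 9.53154338e-02, -5.53776637e-04, -9.95446966e-01,
         1.57110583e+00],
       [ 0.00000000e+00,  0.00000000e+00,  0.00000000e+00,
         1.00000000e+00]]))
side (array([[346.90359699,   0.        , 249.66721376],
       [  0.        , 346.90359699, 191.17096618],
       [  0.        ,   0.        ,   1.        ]]), array([0.01681565, 0.        , 0.        , 0.        , 0.        ]), array([[-0.85342909, -0.52120581, -0.00181281,  0.44946677],
       [-0.35614055,  0.58568155, -0.72810785,  0.21512376],
       [ 0.38055577, -0.6207428 , -0.68546019,  0.7953529 ],
       [ 0.        ,  0.        ,  0.        ,  1.        ]]))
{'time_s': 0.1, 'qpos': array([-1.17659291e+00,  3.00416830e-01,  1.52149303e+00,  2.01657823e-05,
        1.32073286e+00, -6.65847523e-02]), 'joint_vel': array([ 0.00101989,  0.00069195, -0.00045789, -0.00036885, -0.00104569,
       -0.00079495]), 'tau': array([ 7.98568253e-04, -5.32645333e+01, -3.53280294e+01,  7.08952686e-02,
        2.35057133e-02, -9.02219108e-05]), 'ee_pos': array([ 0.24446609, -0.49238126,  0.17025337]), 'eef_rot': array([-3.14054621e+00, -8.93568889e-05,  4.60783120e-01]), 'force': array([0.93908642, 0.42076803, 0.48297589]), 'moment': array([ 0.02336622, -0.00537816,  0.01526646]), 'grip_force': 0.0, 'grip_width': 0.0939404521949474}
```

View pics/top0b.png

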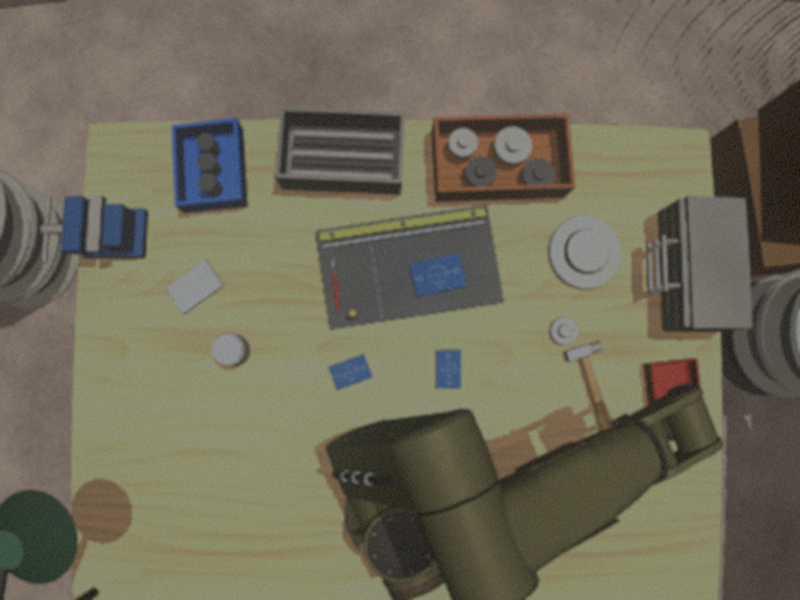

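View pics/side0b.png

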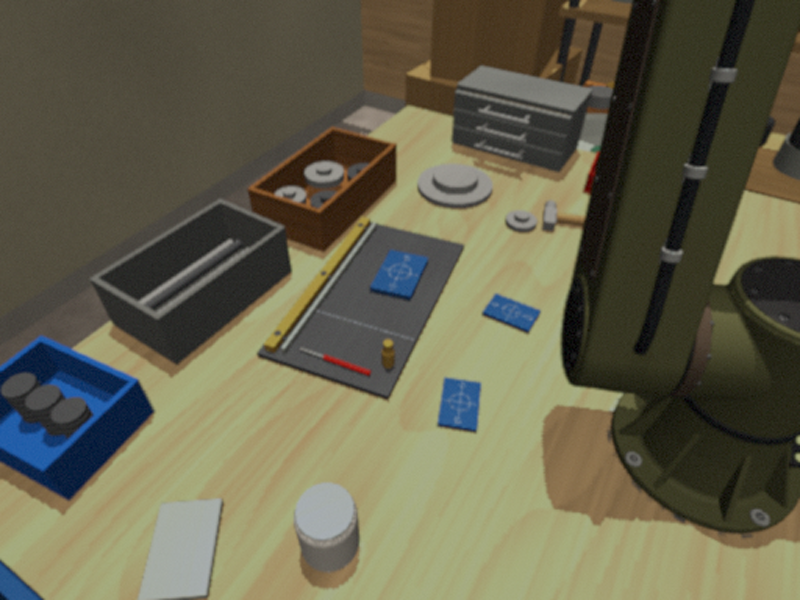

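Three blue blanks appear in the 800x600 top view. The one on the plate at (438,275) is the largest and the only one on the plate. The two on the bench at (350,372) and (448,369) are visibly smaller. The fence is the yellow bar along the top of the plate, the facing is the pale strip below it, and the scribed line is dotted at about x=375. I'll confirm with enlarged crops.

Run:
```python
from h import *
a=np.mean([cams.camera('top')[0].astype(float) for _ in range(6)],0)
b=np.mean([cams.camera('side')[0].astype(float) for _ in range(6)],0)
np.save('ta.npy',a);np.save('sa.npy',b)
cv2.imwrite('pics/tc.png',cv2.resize(a[125:217,196:326].clip(0,255).astype('uint8'),None,fx=6,fy=6,interpolation=cv2.INTER_CUBIC))
cv2.imwrite('pics/sc.png',cv2.resize(b[138:256,162:302].clip(0,255).astype('uint8'),None,fx=5,fy=5,interpolation=cv2.INTER_CUBIC))
```

```text
(no output)
```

View pics/tc.png

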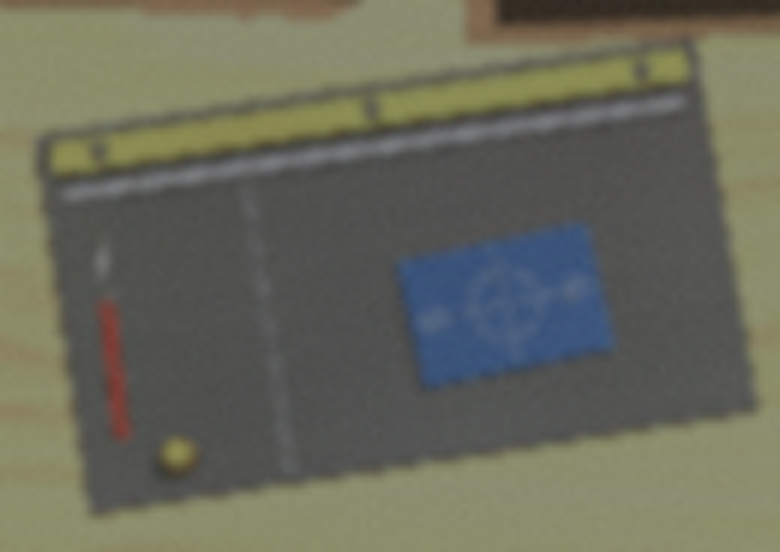

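View pics/sc.png

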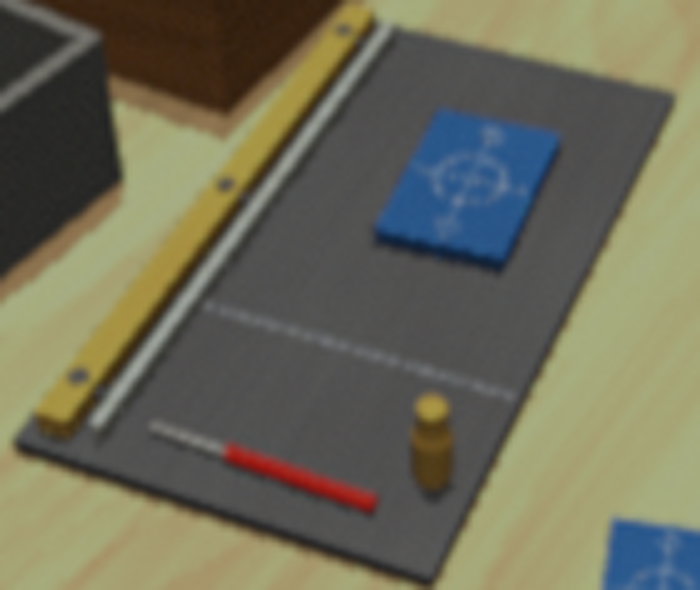

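Run:
```python
from h import *
np.set_printoptions(precision=4,suppress=True)
T=lambda L:[((u+.5)/6-.5+196,(v+.5)/6-.5+125) for u,v in L]
S=lambda L:[((u+.5)/5-.5+162,(v+.5)/5-.5+138) for u,v in L]
bt=[(398,260),(585,224),(612,350),(424,388)]; bs=[(376,232),(438,108),(558,132),(502,258)]
print('blank tri',tri(T(bt),S(bs)))
pt=[(40,140),(693,42),(757,408),(95,513)];
print('plate',tri(T(pt[2:]),S([(674,97),(432,580)])))
print('line tri',tri(T([(247,185),(290,470)]),S([(208,307),(515,397)])))
B=atz('top',T(bt),.024);P=atz('top',T(pt),.012);L=atz('top',T([(247,185),(290,470)]),.012);F=atz('top',T([(65,200),(685,107)]),.026)
Bs=atz('side',S(bs),.024);Ls=atz('side',S([(208,307),(515,397)]),.012);Fs=atz('side',S([(100,425),(390,30)]),.026)
ang=lambda v:np.degrees(np.arctan2(v[1],v[0]))
for n,Q in(('B',B),('Bs',Bs),('P',P)):
    print(n,Q[:,:2].tolist(),'c',Q.mean(0),[np.linalg.norm(Q[i]-Q[(i+1)%4]) for i in range(4)],[ang(Q[0]-Q[1]),ang(Q[3]-Q[2]),ang(Q[0]-Q[3]),ang(Q[1]-Q[2])])
for n,Q in(('L',L),('Ls',Ls)): print(n,Q,ang(Q[0]-Q[1]))
for n,Q in(('F',F),('Fs',Fs)): print(n,Q,ang(Q[0]-Q[1]))
d=np.load('top0.npy');print('depth z',depthpt('top',T([(505,305),(330,300),(560,450)]),d)[:,2])
```

```text
blank tri [[ 0.5867 -0.0231  0.0191  0.0028]
 [ 0.6113 -0.1373  0.0246  0.0016]
 [ 0.5333 -0.1532  0.0268  0.0025]
 [ 0.5083 -0.0384  0.0237  0.0004]]
plate [[ 0.4988 -0.2466  0.0065  0.0007]
 [ 0.4313  0.1635  0.0048  0.0005]]
line tri [[0.6364 0.0718 0.0113 0.0016]
 [0.4561 0.0424 0.0113 0.0044]]
B [[0.5871836537300332, -0.022260330602551212], [0.610691173946462, -0.1377104673104919], [0.5324528589444734, -0.15399131606795807], [0.5080907390133788, -0.03845962725526092]] c [ 0.5596 -0.0881  0.024 ] [np.float64(0.11781908832022087), np.float64(0.07991432894427561), np.float64(0.11807236767106405), np.float64(0.0807347903348889)] [np.float64(101.50901825667529), np.float64(101.90749021368786), np.float64(11.574871115197755), np.float64(11.755093169715831)]
Bs [[0.5822855003445363, -0.019123016890482125], [0.6124486982609298, -0.13771988896762366], [0.536010665262233, -0.15588958068858105], [0.5083404637628834, -0.038018955847948455]] c [ 0.5598 -0.0877  0.024 ] [np.float64(0.12237253194661538), np.float64(0.07856787247943336), np.float64(0.12107487043699762), np.float64(0.07632119590
[... 216 characters left out ...]
49724762], [0.4985529680123173, -0.24551185167042003], [0.43069914127886394, 0.1628147809943676]] c [ 0.5806 -0.0224  0.012 ] [np.float64(0.4143008712266436), np.float64(0.2341237671751517), np.float64(0.41392605709925767), np.float64(0.23582735293160492)] [np.float64(99.1991767261614), np.float64(99.43493124676789), np.float64(9.307552904443972), np.float64(9.215757779737737)]
L [[0.6356 0.0714 0.012 ]
 [0.4581 0.0432 0.012 ]] 9.01465288867408
Ls [[0.6367 0.0727 0.012 ]
 [0.4538 0.0422 0.012 ]] 9.458078960346494
F [[ 0.6229  0.1833  0.026 ]
 [ 0.6847 -0.2003  0.026 ]] 99.15241058051541
Fs [[ 0.6221  0.1826  0.026 ]
 [ 0.6823 -0.1906  0.026 ]] 99.16088712815667
depth z [0.024  0.0139 0.0038]
```

Blank: the one on the plate measures 118–120 x 80 mm, so it is the right one. In the plate frame (yaw 9.2°), the facing is at s≈0.644, the line at t≈-0.031, and the blank centre at s=0.538, t=-0.176. I'll push with two spread fingers and start by moving to the near side of the blank.

Careful with the scale: shifts go in shares of 0.6 m and turns go in shares of pi/2 rad. That gives: 397 mm / 600 = 0.6617, 110 mm / 600 = 0.1833, 0.06 rad / 1.5708 = 0.0382.

Emit:
arm_command(plan=[[[0.0333,-0.02,0,0,0,0.0191,0],[0.1,-0.06,0,0,0,0.0382,0],[0.1667,-0.1017,0,0,0,0.0637,0],[0.2417,-0.1483,0,0,0,0.0891,0],[0.3167,-0.1933,0,0,0,0.1146,0],[0.3917,-0.24,0,0,0,0.1401,0],[0.4667,-0.285,0,0,0,0.1655,0],[0.5417,-0.3317,0.0333,0,0,0.191,0],[0.6083,-0.3717,0.0833,0,0,0.191,0],[0.65,-0.3967,0.1333,0,0,0.191,0],[0.6617,-0.405,0.1667,0,0,0.191,0],[0.6617,-0.405,0.1833,0,0,0.191,0]]])

```text
time_s: 1.9
ee_pos: [0.4916, -0.0963, 0.0582]
eef_rot: [-3.14, 0.003, 0.164]
force: [0.2, -0.2, -0.4]
grip_width: 0.0468
grip_force: 0.0
```

```bash
cat >> h.py <<'E'
PH=np.radians(9.2); f=np.array([np.cos(PH),np.sin(PH)]); l=np.array([-f[1],f[0]])
def st(o=None):
    o=o or ctrl.get_obs(); p=o['ee_pos'][:2]; F=o['force'][:2]
    print('t%.2f s %.4f t %.4f z %.4f yaw %.4f roll %.4f pitch %.4f | Fs %.2f Ft %.2f Fz %.2f Mz %.3f w %.4f'%(o['time_s'],p@f,p@l,o['ee_pos'][2],o['eef_rot'][2],o['eef_rot'][0],o['eef_rot'][1],F@f,F@l,o['force'][2],o['moment'][2],o['grip_width']))
E
python3 -c "
from h import *
st()
im,d=cams.camera('top')
cv2.imwrite('pics/t2.png',cv2.resize(im[110:230,180:340],None,fx=5,fy=5,interpolation=cv2.INTER_CUBIC))
d=np.load('top0.npy')
print(depthpt('top',[(282,76),(282,126),(320,125),(358,122),(183,115),(250,118)],d))
st()"
```

```text
t1.90 s 0.4698 t -0.1736 z 0.0582 yaw 0.1637 roll -3.1399 pitch 0.0033 | Fs 0.17 Ft -0.27 Fz -0.43 Mz -0.003 w 0.0468
[[ 0.9143677  -0.09193155  0.10046403]
 [ 0.73890049 -0.09457141  0.05411244]
 [ 0.74844305 -0.23762021  0.03984051]
 [ 0.75763531 -0.3770529   0.05882418]
 [ 0.76832332  0.26513538  0.09032794]
 [ 0.75730152  0.02335145  0.09264969]]
t1.95 s 0.4691 t -0.1747 z 0.0581 yaw 0.1627 roll -3.1399 pitch 0.0037 | Fs -0.20 Ft 0.29 Fz -0.88 Mz 0.004 w 0.0470
```

Converted, 42 mm / 600 = 0.07, 39 mm / 600 = 0.065, 0.002 rad / 1.5708 = 0.0013.

Emit:
arm_command(plan=[[[0,0.0033,0.0167,0,0,0.0013,0],[0,0.0033,0.0367,0,0,0.0013,0],[0,0.0033,0.0533,0,0,0.0013,0],[0,0.0033,0.065,0,0,0.0013,0],[0,0.0033,0.07,0,0,0.0013,0],[0.0067,0.0033,0.07,0,0,0.0013,0],[0.0133,0.0033,0.07,0,0,0.0013,0],[0.0183,0.0033,0.07,0,0,0.0013,0],[0.0217,0.0033,0.07,0,0,0.0013,0]]])

```text
time_s: 2.85
ee_pos: [0.5058, -0.0983, 0.019]
eef_rot: [3.141, -0.0, 0.159]
force: [0.5, 0.1, 0.2]
grip_width: 0.0472
grip_force: 0.0
```

```bash
python3 -c "
from h import *
for _ in range(3): st();cams.camera('side')"
```

```text
t2.85 s 0.4836 t -0.1779 z 0.0190 yaw 0.1591 roll 3.1414 pitch -0.0005 | Fs 0.47 Ft 0.07 Fz 0.17 Mz 0.004 w 0.0472
t2.90 s 0.4837 t -0.1779 z 0.0190 yaw 0.1590 roll 3.1414 pitch -0.0005 | Fs 0.00 Ft -0.29 Fz -0.48 Mz 0.049 w 0.0469
t2.95 s 0.4834 t -0.1778 z 0.0189 yaw 0.1590 roll 3.1415 pitch -0.0003 | Fs 0.11 Ft -0.14 Fz -0.30 Mz -0.029 w 0.0470
```

Converted, 45 mm / 600 = 0.075, 41 mm / 600 = 0.0683, -0.001 rad / 1.5708 = -0.0006.

Emit:
arm_command(plan=[[[0.0033,0,0.0033,0,0,-0.0006,0],[0.0083,0,0.0042,0,0,-0.0006,0],[0.015,0,0.0042,0,0,-0.0006,0],[0.0217,0,0.0042,0,0,-0.0006,0],[0.0283,0,0.0042,0,0,-0.0006,0],[0.035,0,0.0042,0,0,-0.0006,0],[0.0417,0,0.0042,0,0,-0.0006,0],[0.0483,0,0.0042,0,0,-0.0006,0],[0.055,0,0.0042,0,0,-0.0006,0],[0.0617,0,0.0042,0,0,-0.0006,0],[0.0683,0,0.0042,0,0,-0.0006,0],[0.075,0,0.0042,0,0,-0.0006,0]]])

```text
time_s: 4.2
ee_pos: [0.55, -0.0912, 0.0162]
eef_rot: [3.142, 0.0, 0.16]
force: [-0.7, 1.1, 0.3]
grip_width: 0.0469
grip_force: 0.0
```

```bash
python3 -c "
from h import *
st()
a=np.mean([cams.camera('top')[0].astype(float) for _ in range(4)],0)
st()
b=np.mean([cams.camera('side')[0].astype(float) for _ in range(4)],0)
st()
A=cv2.resize(a[125:217,196:326].clip(0,255).astype('uint8'),None,fx=5,fy=5,interpolation=cv2.INTER_CUBIC)
cv2.imwrite('pics/sc2.png',cv2.resize(b[138:256,162:302].clip(0,255).astype('uint8'),None,fx=5,fy=5,interpolation=cv2.INTER_CUBIC))
"
```

```text
t4.20 s 0.5284 t -0.1779 z 0.0162 yaw 0.1598 roll 3.1416 pitch 0.0000 | Fs -0.50 Ft 1.15 Fz 0.27 Mz -0.023 w 0.0469
t4.40 s 0.5280 t -0.1779 z 0.0162 yaw 0.1599 roll -3.1416 pitch 0.0001 | Fs -0.87 Ft 0.19 Fz -0.03 Mz -0.001 w 0.0468
t4.60 s 0.5279 t -0.1779 z 0.0163 yaw 0.1598 roll 3.1416 pitch 0.0000 | Fs -0.78 Ft -0.63 Fz 0.19 Mz -0.039 w 0.0471
```

View pics/sc2.png

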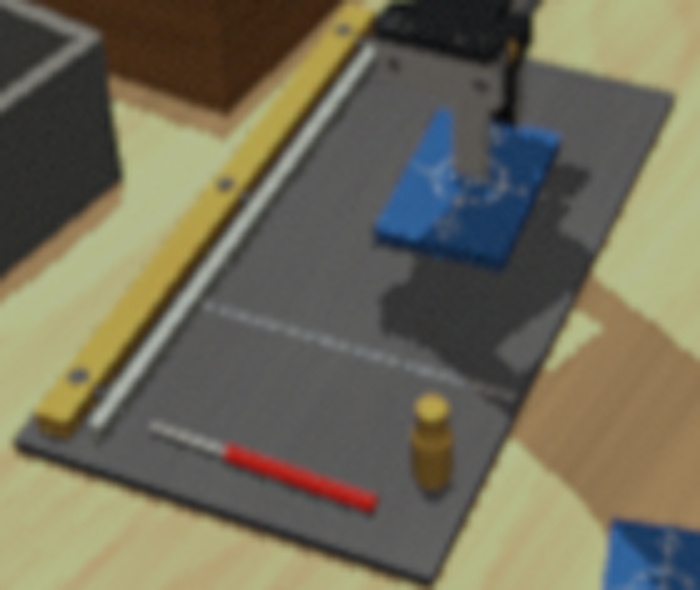

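The picture shows the blank not moved: its corners are still at (438,108), (376,232) and (558,132). The near finger appears over it at (470,180). I'll compare the projected fingertips with this picture.

```bash
python3 -c "
from h import *
np.set_printoptions(precision=4,suppress=True)
o=ctrl.get_obs();p=o['ee_pos']
L=np.r_[l,0]
for n in('side','top'):
  K,D,T=info(n); print(n,'cam at',-T[:3,:3].T@T[:3,3])
q=[p,p+.03*L,p-.03*L,p+.03*L+[0,0,.02],p+[0,0,.1]]
a=proj('side',q); print(((a-[162,138])+.5)*5-.5)
im,d=cams.camera('side')
px=[(162+470/5,138+y/5) for y in(130,150,165,175,185,200,230)]
print(depthpt('side',px,d))
im,d=cams.camera('top')
cv2.imwrite('pics/t3.png',cv2.resize(im[125:225,196:326],None,fx=6,fy=6,interpolation=cv2.INTER_CUBIC))
print(o)
"
```

```text
side cam at [0.1575 0.602  0.7026]
top cam at [0.3354 0.0329 1.6104]
[[486.5495 192.0363]
 [468.3514 222.6425]
 [504.0621 162.5828]
 [468.668  197.1722]
 [489.4673  58.0106]]
[[ 0.5394 -0.0553  0.0917]
 [ 0.5384 -0.0539  0.0786]
 [ 0.5398 -0.0565  0.0651]
 [ 0.5399 -0.0567  0.0575]
 [ 0.5563 -0.0852  0.0217]
 [ 0.5483 -0.0717  0.0234]
 [ 0.5356 -0.0503  0.0218]]
{'time_s': 4.6, 'qpos': array([-0.2303,  0.49  ,  1.645 , -0.    ,  1.0066,  1.1807]), 'joint_vel': array([-0.0003,  0.0003, -0.0015,  0.0002, -0.001 , -0.0008]), 'tau': array([  0.0204, -58.1836, -29.7663,   0.0366,  -0.0624,  -0.0005]), 'ee_pos': array([ 0.5496, -0.0913,  0.0163]), 'eef_rot': array([3.1416, 0.    , 0.1598]), 'force': array([-0.668 , -0.7476,  0.1915]), 'moment': array([-0.0037,  0.0113, -0.0394]), 'grip_force': 0.0, 'grip_width': 0.04714825984208555}
```

View pics/t3.png

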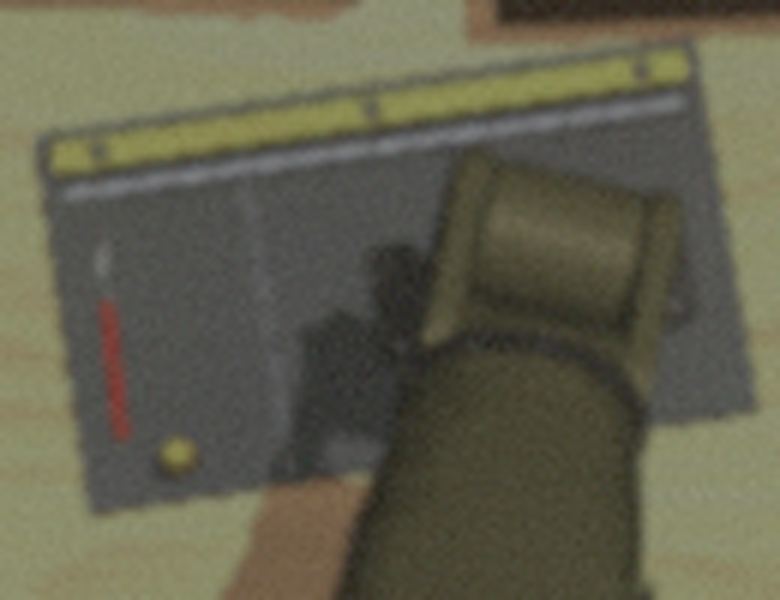

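Depth shows the visible fingertip ending at z≈0.05, while the reported TCP is z=0.016, and the blank lies under it untouched. I'll back off to the near side and measure where the tip really is.

Converted, -54 mm / 600 = -0.09, -51 mm / 600 = -0.085.

Emit:
arm_command(plan=[[[-0.0133,0,0,0,0,0,0],[-0.03,0,0,0,0,0,0],[-0.05,0,0,0,0,0,0],[-0.07,0,0,0,0,0,0],[-0.085,0,0,0,0,0,0],[-0.09,0,0,0,0,0,0],[-0.09,0,0,0,0,0,0]]])

```text
time_s: 5.4
ee_pos: [0.4961, -0.0999, 0.0164]
eef_rot: [3.142, -0.0, 0.16]
force: [0.6, -0.4, 0.4]
grip_width: 0.0471
grip_force: 0.0
```

```bash
cat >> h.py <<'E'
def cloud(n,d,box):
    K,D,T=info(n); v,u=np.nonzero(d>0); o,r=ray(n,np.c_[u,v]); P=o+r*d[v,u][:,None]
    lo,hi=np.array(box).T; m=((P>lo)&(P<hi)).all(1); return P[m],np.c_[u,v][m]
E
python3 -c "
from h import *
np.set_printoptions(precision=4,suppress=True)
st(); o=ctrl.get_obs();p=o['ee_pos']
im,d=cams.camera('side')
P,uv=cloud('side',d,[(p[0]-.06,p[0]+.06),(p[1]-.07,p[1]+.07),(.03,.2)])
S=P[:,:2]@f;Tt=P[:,:2]@l
for z in np.arange(.03,.14,.008):
  m=(P[:,2]>=z)&(P[:,2]<z+.008)
  if m.sum(): print('%.3f n%d s %.4f..%.4f t %.4f..%.4f'%(z,m.sum(),S[m].min(),S[m].max(),Tt[m].min(),Tt[m].max()))
c=proj('side',[p])[0]; print(c)
u0,v0=int(c[0])-60,int(c[1])-70
cv2.imwrite('pics/s4.png',cv2.resize(im[v0:v0+100,u0:u0+130],None,fx=6,fy=6,interpolation=cv2.INTER_CUBIC)); print((c-[u0,v0])*6)
"
```

```text
t5.40 s 0.4738 t -0.1780 z 0.0164 yaw 0.1595 roll 3.1415 pitch -0.0002 | Fs 0.54 Ft -0.53 Fz 0.41 Mz 0.005 w 0.0471
0.046 n7 s 0.4640..0.4773 t -0.2022..-0.1993
0.054 n18 s 0.4626..0.4786 t -0.2068..-0.1401
0.062 n21 s 0.4633..0.4812 t -0.2040..-0.1390
0.070 n22 s 0.4628..0.4814 t -0.2119..-0.1389
0.078 n24 s 0.4631..0.4818 t -0.2128..-0.1378
0.086 n19 s 0.4629..0.4823 t -0.2035..-0.1384
0.094 n17 s 0.4632..0.4819 t -0.1474..-0.1394
0.102 n15 s 0.4636..0.4807 t -0.1448..-0.1390
0.110 n1 s 0.4651..0.4651 t -0.1398..-0.1398
0.126 n1 s 0.4649..0.4649 t -0.2038..-0.2038
0.134 n2 s 0.4633..0.4638 t -0.2076..-0.1991
[275.8462 180.4242]
[365.0773 422.5451]
```

View pics/s4.png

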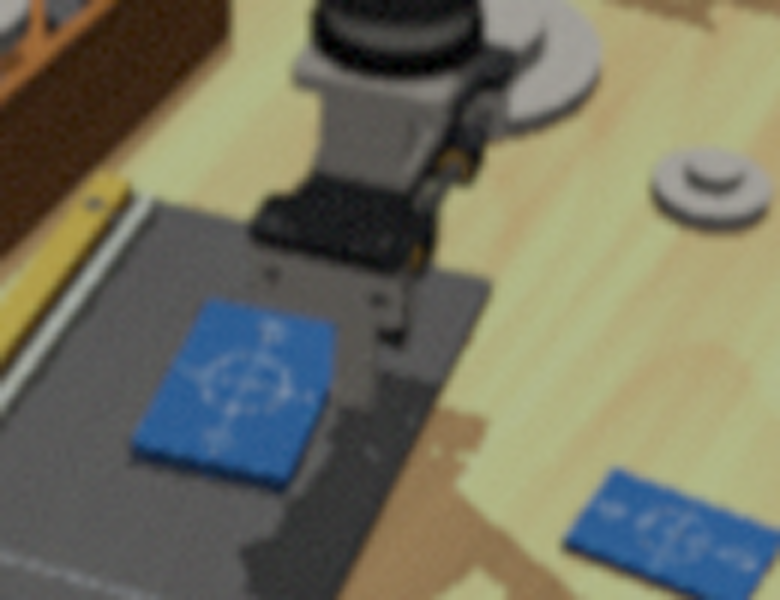

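The fingertips are really about 32 mm higher than the TCP readout, while xy agrees. I'll go down in guarded steps.

Converted, 22 mm / 600 = 0.0367, 20 mm / 600 = 0.0333.

Emit:
arm_command(plan=[[[0,0,0.0083,0,0,0,0],[0,0,0.0183,0,0,0,0],[0,0,0.0283,0,0,0,0],[0,0,0.0333,0,0,0,0],[0,0,0.0367,0,0,0,0],[0,0,0.0367,0,0,0,0]]])

```text
time_s: 6.05
ee_pos: [0.4963, -0.0998, -0.006]
eef_rot: [-3.141, 0.0, 0.16]
force: [0.8, 0.1, -0.3]
grip_width: 0.0469
grip_force: 0.0
```

```bash
python3 -c "
from h import *
np.set_printoptions(precision=4,suppress=True)
print(proj('side',[np.r_[.472*f-.139*l,z] for z in(.04,.044,.048,.052,.056)]), 'seen before ~274.3,177')
st(); o=ctrl.get_obs();p=o['ee_pos']
im,d=cams.camera('side')
P,uv=cloud('side',d,[(p[0]-.06,p[0]+.06),(p[1]-.07,p[1]+.07),(.005,.2)])
S=P[:,:2]@f;Tt=P[:,:2]@l
k=(abs(S-.472)<.008)&(abs(Tt+.139)<.006); print(np.sort(P[k,2])[:12])
c=proj('side',[np.r_[.472*f-.139*l,.03]])[0]; u0,v0=int(c[0])-30,int(c[1])-30
cv2.imwrite('pics/s5.png',cv2.resize(im[v0:v0+60,u0:u0+60],None,fx=9,fy=9,interpolation=cv2.INTER_CUBIC)); print(u0,v0)
print((proj('side',[np.r_[.472*f-.139*l,z] for z in(.012,.016,.02,.024,.028,.032)])-[u0,v0]+.5)*9-.5)
"
```

```text
[[272.3901 182.7722]
 [272.4506 181.7275]
 [272.5114 180.677 ]
 [272.5726 179.6207]
 [272.6341 178.5584]] seen before ~274.3,177
t6.05 s 0.4739 t -0.1778 z -0.0060 yaw 0.1598 roll -3.1414 pitch 0.0004 | Fs 0.81 Ft -0.02 Fz -0.33 Mz -0.029 w 0.0469
[0.0089 0.0094 0.0094 0.0096 0.0098 0.0102 0.0105 0.0108 0.0109 0.0111
 0.0114 0.0114]
242 155
[[273.7834 318.3339]
 [274.307  309.2863]
 [274.8335 300.1893]
 [275.3629 291.0426]
 [275.8953 281.8457]
 [276.4307 272.5982]]
```

View pics/s5.png

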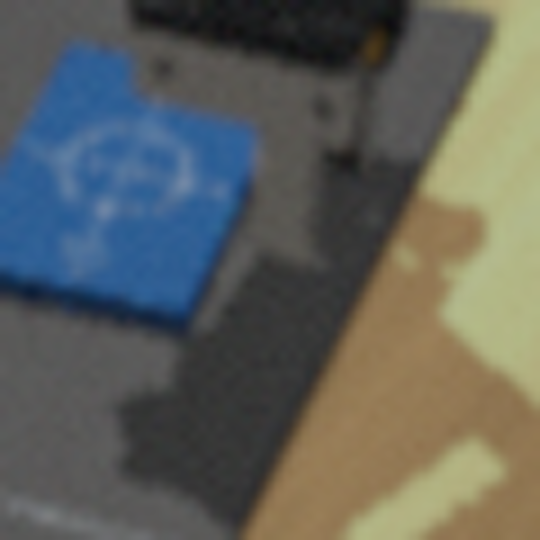

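```bash
python3 -c "
from h import *
np.set_printoptions(precision=4,suppress=True)
d=np.median([cams.camera('side')[1] for _ in range(5)],0)
for u in (271,273,275):
  px=[(u,v) for v in range(172,189)]
  o,r=ray('side',px); P=o+r*np.array([d[v,u] for u,v in px])[:,None]
  print(u);print(np.c_[[p[1] for p in px],P[:,:2]@f,P[:,:2]@l,P[:,2]])
"
```

```text
271
[[172.       0.4784  -0.1406   0.0769]
 [173.       0.4784  -0.141    0.0729]
 [174.       0.4782  -0.1411   0.0693]
 [175.       0.4778  -0.1404   0.0663]
 [176.       0.4779  -0.141    0.0621]
 [177.       0.4777  -0.1411   0.0583]
 [178.       0.4776  -0.141    0.0547]
 [179.       0.4774  -0.1411   0.0509]
 [180.       0.4775  -0.1419   0.0464]
 [181.       0.4771  -0.141    0.0435]
 [182.       0.477   -0.1414   0.0393]
 [183.       0.4851  -0.1672   0.0112]
 [184.       0.4843  -0.1652   0.0092]
 [185.       0.4827  -0.1609   0.0093]
 [186.       0.4809  -0.1557   0.0103]
 [187.       0.4795  -0.1519   0.01  ]
 [188.       0.4779  -0.1471   0.0106]]
273
[[172.       0.4722  -0.1396   0.0797]
 [173.       0.4722  -0.1402   0.0755]
 [174.       0.4724  -0.1414   0.0709]
 [175.       0.4718  -0.1398   0.0687]
 [176.       0.4715  -0.1395   0.0653]
 [177.       0.4715  -0.1401   0.0611]
 [178.       0.4718  -0.1415   0.0561]
 [179.       0.4716  -0.1414   0.0525]
 [180.       0.4711  -0.1403   0.0498]
 [181.       0.471   -0.1408   0.0456]
 [182.       0.4709  -0.141    0.0417]
[... 203 characters left out ...]
      0.472   -0.1481   0.0118]]
275
[[172.       0.4668  -0.1407   0.0806]
 [173.       0.4667  -0.1409   0.0768]
 [174.       0.4664  -0.1408   0.0733]
 [175.       0.4664  -0.1413   0.0692]
 [176.       0.4661  -0.1408   0.066 ]
 [177.       0.4656  -0.1397   0.0633]
 [178.       0.4655  -0.1401   0.0594]
 [179.       0.4651  -0.1395   0.0562]
 [180.       0.4655  -0.1413   0.0509]
 [181.       0.4653  -0.1415   0.047 ]
 [182.       0.4652  -0.1417   0.043 ]
 [183.       0.4651  -0.1419   0.039 ]
 [184.       0.4663  -0.1466   0.0308]
 [185.       0.4714  -0.1643   0.0103]
 [186.       0.47    -0.1603   0.0101]
 [187.       0.4687  -0.1567   0.0096]
 [188.       0.4673  -0.1528   0.0095]]
```

Converted, 18 mm / 600 = 0.03, 17 mm / 600 = 0.0283.

Emit:
arm_command(plan=[[[0,0,0.0083,0,0,0,0],[0,0,0.0167,0,0,0,0],[0,0,0.0233,0,0,0,0],[0,0,0.0267,0,0,0,0],[0,0,0.0283,0,0,0,0],[0,0,0.03,0,0,0,0],[0,0,0.03,0,0,0,0]]])

```text
time_s: 7.05
ee_pos: [0.4962, -0.0997, -0.0226]
eef_rot: [-3.141, 0.0, 0.16]
force: [-11.9, 2.6, 22.2]
grip_width: 0.047
grip_force: 11.2
```

```bash
cat > tip.py <<'E'
from h import *
np.set_printoptions(precision=4,suppress=True)
st()
d=np.median([cams.camera('side')[1] for _ in range(3)],0)
for u in (271,273,275):
  px=[(u,v) for v in range(180,192)]
  o,r=ray('side',px); P=o+r*np.array([d[v,u] for u,v in px])[:,None]
  print(u);print(np.c_[[p[1] for p in px],P[:,:2]@f,P[:,:2]@l,P[:,2]])
E
python3 tip.py
```

```text
t7.05 s 0.4739 t -0.1778 z -0.0226 yaw 0.1599 roll -3.1414 pitch 0.0005 | Fs -11.32 Ft 4.44 Fz 22.17 Mz -0.046 w 0.0470
271
[[180.       0.4773  -0.1411   0.0471]
 [181.       0.4772  -0.1412   0.0432]
 [182.       0.4772  -0.1418   0.0389]
 [183.       0.4765  -0.1403   0.0365]
 [184.       0.4765  -0.1409   0.0322]
 [185.       0.4762  -0.1402   0.029 ]
 [186.       0.4763  -0.1413   0.0241]
 [187.       0.4756  -0.1393   0.0221]
 [188.       0.4784  -0.1488   0.009 ]
 [189.       0.4767  -0.1441   0.0096]
 [190.       0.4751  -0.1394   0.0103]
 [191.       0.4735  -0.1348   0.0109]]
273
[[180.       0.4708  -0.1394   0.0507]
 [181.       0.4714  -0.1421   0.0444]
 [182.       0.4708  -0.1407   0.042 ]
 [183.       0.4708  -0.1413   0.0376]
 [184.       0.4701  -0.1396   0.0354]
 [185.       0.4706  -0.1416   0.0297]
 [186.       0.4699  -0.1398   0.0276]
 [187.       0.4699  -0.1404   0.0231]
 [188.       0.4728  -0.1506   0.0094]
 [189.       0.4714  -0.1466   0.0094]
 [190.       0.4695  -0.1412   0.0107]
 [191.       0.4684  -0.1382   0.0097]]
275
[[180.       0.4654  -0.141    0.0511]
 [181.       0.4651  -0.1408   0.0476]
 [182.       0.4642  -0.1385   0.046 ]
 [183.       0.4646  -0.1404   0.0405]
 [184.       0.4643  -0.1401   0.037 ]
 [185.       0.4644  -0.1411   0.0322]
 [186.       0.464   -0.1402   0.0293]
 [187.       0.464   -0.1408   0.0248]
 [188.       0.464   -0.1415   0.0203]
 [189.       0.4657  -0.1481   0.01  ]
 [190.       0.4643  -0.144    0.0101]
 [191.       0.463   -0.1401   0.0099]]
```

Emit:
arm_command(plan=[[[0,0,-0.0025,0,0,0,0],[0,0,-0.005,0,0,0,0],[0,0,-0.005,0,0,0,0]]])

```text
time_s: 7.5
ee_pos: [0.4965, -0.0998, -0.0207]
eef_rot: [3.142, -0.0, 0.16]
force: [0.5, 1.3, 0.6]
grip_width: 0.0469
grip_force: 0.0
```

```bash
python3 -c "
from h import *
st();im=np.mean([cams.camera('side')[0].astype(float) for _ in range(4)],0).astype('uint8');st()
cv2.imwrite('pics/s6.png',cv2.resize(im[125:225,215:315],None,fx=6,fy=6,interpolation=cv2.INTER_CUBIC))"
```

```text
t7.50 s 0.4741 t -0.1779 z -0.0207 yaw 0.1598 roll 3.1415 pitch -0.0002 | Fs 0.74 Ft 1.22 Fz 0.61 Mz -0.011 w 0.0469
t7.70 s 0.4740 t -0.1779 z -0.0209 yaw 0.1597 roll -3.1415 pitch 0.0002 | Fs 0.25 Ft -0.28 Fz -0.58 Mz -0.005 w 0.0470
```

View pics/s6.png

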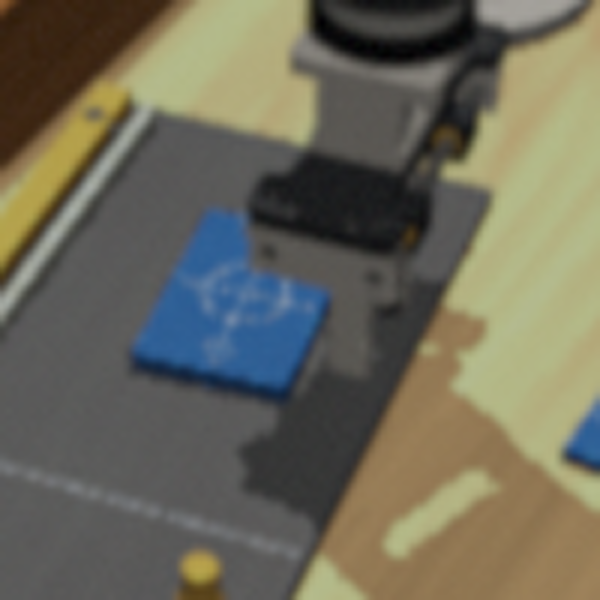

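The contact came from the fingertips on the plate: Fz went to zero after a 2 mm lift, and I now have about 2 mm clearance. The blank has not moved. Now I'll push it towards the facing.

Converted, 38 mm / 600 = 0.0633, 34 mm / 600 = 0.0567.

Emit:
arm_command(plan=[[[0.005,0,-0.0008,0,0,0,0],[0.0117,0,-0.0008,0,0,0,0],[0.0167,0,-0.0008,0,0,0,0],[0.0217,0,-0.0008,0,0,0,0],[0.0267,0,-0.0008,0,0,0,0],[0.0317,0,-0.0008,0,0,0,0],[0.0367,0,-0.0008,0,0,0,0],[0.0433,0,-0.0008,0,0,0,0],[0.05,0,-0.0008,0,0,0,0],[0.0567,0,-0.0008,0,0,0,0],[0.0633,0,-0.0008,0,0,0,0]]])

```text
time_s: 8.8
ee_pos: [0.5342, -0.0937, -0.0203]
eef_rot: [-3.142, 0.0, 0.16]
force: [-1.4, -0.0, -1.1]
grip_width: 0.0474
grip_force: 1.0
```

```bash
python3 -c "
from h import *
st()"
```

```text
t8.80 s 0.5123 t -0.1779 z -0.0203 yaw 0.1597 roll -3.1416 pitch 0.0001 | Fs -1.39 Ft 0.21 Fz -1.12 Mz 0.032 w 0.0474
```

Converted, 34 mm / 600 = 0.0567, 31 mm / 600 = 0.0517.

Emit:
arm_command(plan=[[[0.005,0,0,0,0,0,0],[0.01,0,0,0,0,0,0],[0.0167,0,0,0,0,0,0],[0.0233,0,0,0,0,0,0],[0.03,0,0,0,0,0,0],[0.0367,0,0,0,0,0,0],[0.0417,0,0,0,0,0,0],[0.0467,0,0,0,0,0,0],[0.0517,0,0,0,0,0,0],[0.0567,0,0,0,0,0,0]]])

```text
time_s: 9.8
ee_pos: [0.5677, -0.0883, -0.0202]
eef_rot: [3.142, -0.0, 0.16]
force: [-2.8, -0.2, 0.1]
grip_width: 0.0464
grip_force: 1.2
```

```bash
cat > look.py <<'E'
from h import *
np.set_printoptions(precision=4,suppress=True)
st()
ims=[];
for _ in range(3):
    im,d=cams.camera('side'); ims.append(im.astype(float)); st()
im=np.mean(ims,0); np.save('sb.npy',im)
cl=im[...,0]-im[...,2]; m=((cl>40)*255).astype('uint8')
n,lab,stt,c=cv2.connectedComponentsWithStats(m)
for i in range(1,n):
    if stt[i,4]>150: print(stt[i],c[i])
E
python3 look.py
```

```text
t9.80 s 0.5463 t -0.1779 z -0.0202 yaw 0.1598 roll 3.1416 pitch -0.0001 | Fs -2.76 Ft 0.28 Fz 0.11 Mz -0.061 w 0.0464
t9.85 s 0.5467 t -0.1780 z -0.0201 yaw 0.1598 roll 3.1415 pitch -0.0005 | Fs -0.60 Ft -0.10 Fz 0.50 Mz 0.026 w 0.0468
t9.90 s 0.5466 t -0.1780 z -0.0201 yaw 0.1599 roll 3.1414 pitch -0.0008 | Fs -0.37 Ft 0.59 Fz 0.14 Mz 0.014 w 0.0471
t9.95 s 0.5465 t -0.1780 z -0.0201 yaw 0.1599 roll 3.1414 pitch -0.0009 | Fs 0.38 Ft 0.82 Fz 0.71 Mz -0.039 w 0.0467
[219 161  28  25 444] [234.1239 173.8536]
[310 188  35  24 466] [327.1416 199.4871]
[   0  215   97  104 5317] [ 43.9248 265.8473]
[281 243  26  33 693] [293.6739 258.9163]
[  0 360  27  24 340] [  8.8382 375.0059]
```

Converted, 3 mm / 600 = 0.005, 2 mm / 600 = 0.0033.

Emit:
arm_command(plan=[[[0.0017,0,0,0,0,0,0],[0.0033,0,0,0,0,0,0],[0.005,0,0,0,0,0,0]]])

```text
time_s: 10.25
ee_pos: [0.5703, -0.0879, -0.0202]
eef_rot: [-3.142, 0.0, 0.16]
force: [-3.1, -0.6, 2.3]
grip_width: 0.0472
grip_force: 1.6
```

Converted, 2 mm / 600 = 0.0033, 1 mm / 600 = 0.0017.

Emit:
arm_command(plan=[[[0.0017,0,0,0,0,0,0],[0.0033,0,0,0,0,0,0]]])

```text
time_s: 10.45
ee_pos: [0.5724, -0.0876, -0.0202]
eef_rot: [3.142, 0.0, 0.16]
force: [-3.2, -1.0, 2.2]
grip_width: 0.0471
grip_force: 1.6
```

Emit:
arm_command(plan=[[[0.0017,0,0,0,0,0,0]]])

```text
time_s: 10.55
ee_pos: [0.5734, -0.0874, -0.0202]
eef_rot: [-3.142, 0.0, 0.16]
force: [-2.8, -1.1, 2.2]
grip_width: 0.047
grip_force: 1.6
```

Converted, 0.7 mm / 600 = 0.0012.

Emit:
arm_command(plan=[[[0.0012,0,0,0,0,0,0]]])

```text
time_s: 10.65
ee_pos: [0.5741, -0.0873, -0.0203]
eef_rot: [-3.142, 0.0, 0.16]
force: [-3.7, -0.8, 1.5]
grip_width: 0.0469
grip_force: 1.6
```

Converted, 0.8 mm / 600 = 0.0013, 0.4 mm / 600 = 0.0007.

Emit:
arm_command(plan=[[[0.0007,0,0,0,0,0,0],[0.0013,0,0,0,0,0,0]]])

```text
time_s: 10.85
ee_pos: [0.5749, -0.0871, -0.0203]
eef_rot: [-3.142, 0.0, 0.16]
force: [-2.3, -1.9, 1.3]
grip_width: 0.0475
grip_force: 1.6
```

Converted, 0.4 mm / 600 = 0.0007.

Emit:
arm_command(plan=[[[0.0007,0,0,0,0,0,0]]])

```text
time_s: 10.95
ee_pos: [0.5753, -0.0871, -0.0202]
eef_rot: [3.142, -0.0, 0.16]
force: [-3.1, -1.0, 1.5]
grip_width: 0.0469
grip_force: 1.6
```

Converted, 0.4 mm / 600 = 0.0007.

Emit:
arm_command(plan=[[[0.0007,0,0,0,0,0,0]]])

```text
time_s: 11.05
ee_pos: [0.5757, -0.087, -0.0203]
eef_rot: [-3.142, 0.0, 0.16]
force: [-3.4, -0.1, 1.9]
grip_width: 0.0466
grip_force: 1.6
```

```bash
python3 look.py
```

```text
t11.05 s 0.5543 t -0.1779 z -0.0203 yaw 0.1598 roll -3.1416 pitch 0.0000 | Fs -3.42 Ft 0.41 Fz 1.94 Mz -0.048 w 0.0466
t11.10 s 0.5544 t -0.1779 z -0.0203 yaw 0.1598 roll -3.1416 pitch 0.0000 | Fs -3.18 Ft -0.52 Fz 0.84 Mz -0.017 w 0.0473
t11.15 s 0.5544 t -0.1779 z -0.0203 yaw 0.1598 roll 3.1416 pitch -0.0001 | Fs -3.12 Ft 0.40 Fz 1.36 Mz -0.009 w 0.0472
t11.20 s 0.5544 t -0.1779 z -0.0203 yaw 0.1598 roll -3.1416 pitch -0.0001 | Fs -2.61 Ft 0.27 Fz 1.05 Mz -0.012 w 0.0469
[217 161  27  24 433] [231.9376 173.3441]
[310 189  35  23 465] [327.1957 199.5591]
[   0  215   97  104 5316] [ 43.9193 265.8431]
[281 243  26  33 688] [293.6381 258.9099]
[  0 360  27  24 340] [  8.8382 375.0059]
```

Converted, 0.3 mm / 600 = 0.0005.

Emit:
arm_command(plan=[[[0.0005,0,0,0,0,0,0]]])

```text
time_s: 11.3
ee_pos: [0.5759, -0.087, -0.0203]
eef_rot: [-3.142, 0.0, 0.16]
force: [-3.7, -1.0, 2.2]
grip_width: 0.0471
grip_force: 1.5
```

Converted, 0.3 mm / 600 = 0.0005.

Emit:
arm_command(plan=[[[0.0005,0,0,0,0,0,0]]])

```text
time_s: 11.4
ee_pos: [0.5762, -0.0869, -0.0203]
eef_rot: [-3.142, 0.0, 0.16]
force: [-2.8, -0.3, 1.4]
grip_width: 0.0471
grip_force: 1.5
```

Converted, 0.3 mm / 600 = 0.0005.

Emit:
arm_command(plan=[[[0.0005,0,0,0,0,0,0]]])

```text
time_s: 11.5
ee_pos: [0.5765, -0.0869, -0.0202]
eef_rot: [3.142, 0.0, 0.16]
force: [-2.7, -0.8, 2.2]
grip_width: 0.047
grip_force: 1.5
```

Emit:
arm_command(plan=[[[0.0005,0,0,0,0,0,0]]])

```text
time_s: 11.6
ee_pos: [0.5768, -0.0868, -0.0203]
eef_rot: [-3.142, 0.0, 0.16]
force: [-2.7, -0.6, 1.5]
grip_width: 0.0469
grip_force: 1.5
```

Converted, 0.2 mm / 600 = 0.0003.

Emit:
arm_command(plan=[[[0.0003,0,0,0,0,0,0]]])

```text
time_s: 11.7
ee_pos: [0.5771, -0.0868, -0.0203]
eef_rot: [-3.142, 0.0, 0.16]
force: [-2.9, -0.8, 1.8]
grip_width: 0.047
grip_force: 1.5
```

Converted, 0.3 mm / 600 = 0.0005.

Emit:
arm_command(plan=[[[0.0005,0,0,0,0,0,0]]])

```text
time_s: 11.8
ee_pos: [0.5772, -0.0868, -0.0203]
eef_rot: [-3.142, 0.0, 0.16]
force: [-5.3, -1.1, 3.6]
grip_width: 0.047
grip_force: 2.9
```

Emit:
arm_command(plan=[[[0.0005,0,0,0,0,0,0]]])

```text
time_s: 11.9
ee_pos: [0.5772, -0.0868, -0.0203]
eef_rot: [-3.141, 0.001, 0.16]
force: [-7.0, -1.0, 4.5]
grip_width: 0.0467
grip_force: 3.9
```

Converted, 0.2 mm / 600 = 0.0003.

Emit:
arm_command(plan=[[[0.0003,0,0,0,0,0,0]]])

```text
time_s: 12.0
ee_pos: [0.5772, -0.0868, -0.0203]
eef_rot: [-3.141, 0.002, 0.16]
force: [-8.6, -2.1, 6.0]
grip_width: 0.0473
grip_force: 4.4
```

Converted, 0.3 mm / 600 = 0.0005.

Emit:
arm_command(plan=[[[0.0005,0,0,0,0,0,0],[0.0005,0,0,0,0,0,0]]])

```text
time_s: 12.2
ee_pos: [0.5772, -0.0868, -0.0204]
eef_rot: [-3.141, 0.002, 0.16]
force: [-10.2, -1.7, 5.6]
grip_width: 0.0466
grip_force: 4.9
```

```bash
python3 look.py
```

```text
t12.20 s 0.5559 t -0.1780 z -0.0204 yaw 0.1599 roll -3.1413 pitch 0.0022 | Fs -10.35 Ft -0.05 Fz 5.57 Mz 0.030 w 0.0466
t12.25 s 0.5559 t -0.1780 z -0.0203 yaw 0.1599 roll -3.1414 pitch 0.0021 | Fs -9.93 Ft -0.52 Fz 5.44 Mz 0.037 w 0.0470
t12.30 s 0.5559 t -0.1780 z -0.0203 yaw 0.1599 roll -3.1413 pitch 0.0021 | Fs -9.26 Ft -0.24 Fz 5.70 Mz 0.039 w 0.0471
t12.35 s 0.5559 t -0.1780 z -0.0203 yaw 0.1598 roll -3.1413 pitch 0.0021 | Fs -8.92 Ft -1.28 Fz 5.63 Mz 0.033 w 0.0467
[217 162  27  23 423] [231.4941 173.3215]
[310 188  35  24 468] [327.1774 199.5342]
[   0  215   97  104 5317] [ 43.9233 265.8527]
[281 243  26  33 689] [293.6502 258.894 ]
[  0 360  27  24 340] [  8.8118 375.0471]
```

Converted, 0.4 mm / 600 = 0.0007.

Emit:
arm_command(plan=[[[0.0007,0,0,0,0,0,0],[0.0007,0,0,0,0,0,0]]])

```text
time_s: 12.55
ee_pos: [0.5772, -0.0868, -0.0204]
eef_rot: [-3.141, 0.003, 0.16]
force: [-13.2, -2.5, 7.0]
grip_width: 0.0469
grip_force: 6.3
```

Converted, 0.1 mm / 600 = 0.0002.

Emit:
arm_command(plan=[[[0.0002,0,0,0,0,0,0],[0.0002,0,0,0,0,0,0],[0.0002,0,0,0,0,0,0]]])

```text
time_s: 12.85
ee_pos: [0.5772, -0.0868, -0.0204]
eef_rot: [-3.141, 0.003, 0.16]
force: [-12.8, -2.8, 7.9]
grip_width: 0.0468
grip_force: 6.6
```

```bash
python3 look.py
```

```text
t12.85 s 0.5559 t -0.1780 z -0.0204 yaw 0.1599 roll -3.1412 pitch 0.0032 | Fs -13.08 Ft -0.69 Fz 7.86 Mz 0.081 w 0.0468
t12.90 s 0.5559 t -0.1780 z -0.0204 yaw 0.1599 roll -3.1412 pitch 0.0032 | Fs -13.15 Ft -0.97 Fz 7.48 Mz 0.139 w 0.0472
t12.95 s 0.5559 t -0.1780 z -0.0204 yaw 0.1599 roll -3.1411 pitch 0.0032 | Fs -13.43 Ft -0.26 Fz 7.16 Mz 0.098 w 0.0471
t13.00 s 0.5559 t -0.1780 z -0.0204 yaw 0.1599 roll -3.1411 pitch 0.0032 | Fs -13.40 Ft -1.42 Fz 7.39 Mz 0.066 w 0.0469
[217 162  27  23 424] [231.4811 173.3208]
[310 188  35  24 465] [327.1613 199.5118]
[   0  215   97  104 5319] [ 43.9393 265.8616]
[281 243  26  33 690] [293.6478 258.8826]
[  0 360  27  24 340] [  8.8147 375.05  ]
```

Converted, -0.1 mm / 600 = -0.0002.

Emit:
arm_command(plan=[[[-0.0002,0,0,0,0,0,0],[-0.0002,0,0,0,0,0,0],[-0.0002,0,0,0,0,0,0],[-0.0002,0,0,0,0,0,0],[-0.0002,0,0,0,0,0,0],[-0.0002,0,0,0,0,0,0]]])

```text
time_s: 13.6
ee_pos: [0.5772, -0.0868, -0.0204]
eef_rot: [-3.141, 0.003, 0.16]
force: [-11.1, -3.3, 7.9]
grip_width: 0.0474
grip_force: 6.2
```

Converted, 115 mm / 600 = 0.1917, 95 mm / 600 = 0.1583.

Emit:
arm_command(plan=[[[-0.0033,0,0,0,0,0,0],[-0.01,0,0,0,0,0,0],[-0.0233,0,-0.0033,0,0,0,0],[-0.0333,0.0167,-0.0167,0,0,0,0.3],[-0.0333,0.05,-0.05,0,0,0,0.6],[-0.0333,0.1083,-0.0667,0,0,0,0.8],[-0.0167,0.1583,-0.0667,0,0,0,1],[0,0.1917,-0.0667,0,0,0,1],[0.0333,0.1917,-0.0667,0,0,0,1],[0.0667,0.1917,-0.0667,0,0,0,1],[0.0667,0.1917,-0.0667,0,0,0,1]]])

```text
time_s: 14.7
ee_pos: [0.6375, -0.1943, 0.0203]
eef_rot: [3.141, -0.001, 0.16]
force: [-0.5, -0.4, -0.3]
grip_width: 0.0006
grip_force: 0.0
```

```bash
python3 look.py; python3 -c "
from h import *
b=np.load('sb.npy');S=lambda x:0
cv2.imwrite('pics/s7.png',cv2.resize(b[138:256,162:302].clip(0,255).astype('uint8'),None,fx=5,fy=5,interpolation=cv2.INTER_CUBIC))"
```

```text
t14.70 s 0.5982 t -0.2937 z 0.0203 yaw 0.1600 roll 3.1410 pitch -0.0013 | Fs -0.56 Ft -0.32 Fz -0.29 Mz -0.027 w 0.0006
t14.75 s 0.5972 t -0.2935 z 0.0201 yaw 0.1600 roll 3.1413 pitch -0.0005 | Fs -0.24 Ft -0.13 Fz 0.61 Mz -0.000 w 0.0004
t14.80 s 0.5966 t -0.2934 z 0.0199 yaw 0.1598 roll 3.1416 pitch 0.0000 | Fs 0.71 Ft -0.06 Fz 0.26 Mz 0.022 w 0.0002
t14.85 s 0.5964 t -0.2933 z 0.0200 yaw 0.1596 roll -3.1416 pitch 0.0001 | Fs 0.63 Ft -0.78 Fz -0.81 Mz 0.014 w 0.0009
[217 154  38  31 689] [235.7329 169.447 ]
[310 188  35  24 458] [327.2991 199.4716]
[   0  215   97  104 5318] [ 43.9611 265.8387]
[281 242  26  34 729] [293.8025 258.2044]
[  0 360  27  24 340] [  8.8382 375.0059]
```

```bash
cat > edge.py <<'E'
from h import *
from scipy.ndimage import gaussian_filter1d
def warp(n,im,z,s,t):
    S,T=np.meshgrid(s,t,indexing='ij'); P=np.c_[np.outer(S.ravel(),f)+np.outer(T.ravel(),l),np.full(S.size,z)]
    m=proj(n,P).reshape(len(s),len(t),2).astype('float32')
    return cv2.remap(im.astype('float32'),m[...,0],m[...,1],cv2.INTER_CUBIC)
def cross(p,x,lv):   # crossings of lv
    i=np.nonzero((p[:-1]-lv)*(p[1:]-lv)<0)[0]; return [x[k]+(lv-p[k])/(p[k+1]-p[k])*(x[k+1]-x[k]) for k in i]
def meas(n,k=5,s0=.57,s1=.636):
    im=np.mean([cams.camera(n)[0].astype(float) for _ in range(k)],0)
    s=np.arange(s0,s1,.002); t=np.arange(-.28,.02,.0005)
    W=warp(n,im,.012,s,t); bl=W[...,0]-W[...,2]
    E=[]
    for r in range(len(s)):
        p=gaussian_filter1d(bl[r],2); c=cross(p,t,(p.max()+np.median(p[-60:]))/2)
        if c: E.append((s[r],max(c)))
    E=np.array(E); q=np.polyfit(E[:,0]-.604,E[:,1],1) if len(E)>3 else None
    # line: bright bump
    sl=np.arange(.50,.635,.002); g=warp(n,im,.012,sl,np.arange(-.05,-.01,.0005)).mean(2); tl=np.arange(-.05,-.01,.0005)
    L=[]
    for r in range(len(sl)):
        w=g[r]-np.median(g[r]); w[w<.35*w.max()]=0
        if w.max()>6: L.append((sl[r],(w*tl).sum()/w.sum()))
    L=np.array(L)
    print(n,'left edge t',np.round(q,4),'med',np.median(E[:,1]).round(4),'sd',np.std(E[:,1]-np.polyval(q,E[:,0]-.604)).round(4),'line',len(L),np.median(L[:,1]).round(4) if len(L) else '', np.round(np.polyfit(L[:,0]-.604,L[:,1],1),4) if len(L)>5 else '')
    # far edge at z=.024 : boundary along s
    t2=np.arange(-.20,-.13,.002); ss=np.arange(.55,.67,.0005); B=warp(n,im,.024,ss,t2); b=(B[...,0]-B[...,2])
    F=[];N=[]
    for j in range(len(t2)):
        p=gaussian_filter1d(b[:,j],2); c=cross(p,ss,(p.max()+np.median(p[-20:]))/2)
        if c: F.append((t2[j],max(c)));N.append(min(c))
    F=np.array(F); q=np.polyfit(F[:,0]+.165,F[:,1],1); print('  far edge s',np.round(q,4),'near',np.median(N).round(4))
st()
if __name__=='__main__':
    for n in('side','top'):
        try: meas(n)
        except Exception as e: print(n,e)
E
python3 edge.py
```

```text
t14.85 s 0.5964 t -0.2933 z 0.0200 yaw 0.1596 roll -3.1416 pitch 0.0001 | Fs 0.63 Ft -0.78 Fz -0.81 Mz 0.014 w 0.0009
side left edge t [ 0.0043 -0.1259] med -0.1261 sd 0.0007 line 68 -0.0311 [-0.0122 -0.0313]
  far edge s [-0.0219  0.6461] near 0.5567
top left edge t [-0.0026 -0.1199] med -0.12 sd 0.0003 line 48 -0.0311 [ 0.0041 -0.0308]
  far edge s [-0.014   0.6479] near 0.5605
```

Converted, 40 mm / 600 = 0.0667, 39 mm / 600 = 0.065.

Emit:
arm_command(plan=[[[0.0017,0,0.0133,0,0,0,1],[0.0033,0,0.03,0,0,0,1],[0.005,0,0.0467,0,0,0,1],[0.0067,0,0.0583,0,0,0,1],[0.0067,-0.005,0.065,0,0,0,1],[0.0067,-0.0133,0.0667,0,0,0,1],[0.0067,-0.0233,0.0667,0,0,0,1],[0.0067,-0.0333,0.0667,0,0,0,1],[0.0067,-0.0433,0.0667,0,0,0,1],[0.0067,-0.05,0.0667,0,0,0,1],[0.0067,-0.0567,0.0667,0,0,0,1]]])

```text
time_s: 16.45
ee_pos: [0.6349, -0.1591, -0.0201]
eef_rot: [3.141, -0.0, 0.16]
force: [-0.5, 1.0, 0.2]
grip_width: 0.0005
grip_force: 0.0
```

Converted, -15 mm / 600 = -0.025, -12 mm / 600 = -0.02.

Emit:
arm_command(plan=[[[0,-0.005,0,0,0,0,1],[0,-0.01,0,0,0,0,1],[0,-0.015,0,0,0,0,1],[0,-0.02,0,0,0,0,1],[0,-0.025,0,0,0,0,1]]])

```text
time_s: 16.95
ee_pos: [0.6325, -0.1448, -0.0202]
eef_rot: [3.141, -0.0, 0.16]
force: [0.6, -3.4, 0.4]
grip_width: 0.0004
grip_force: 1.3
```

```bash
python3 edge.py;python3 -c "
from h import *
st()"
```

```text
t16.95 s 0.6012 t -0.2440 z -0.0202 yaw 0.1596 roll 3.1413 pitch -0.0001 | Fs 0.05 Ft -3.47 Fz 0.42 Mz -0.031 w 0.0004
side left edge t [-0.0336 -0.1159] med -0.1161 sd 0.0006 line 68 -0.0311 [-0.0131 -0.0313]
  far edge s [-0.0064  0.6458] near 0.5564
top left edge t [ 0.0005 -0.11  ] med -0.1099 sd 0.0006 line 46 -0.031 [ 0.0008 -0.0308]
  far edge s [-0.2263  0.654 ] near 0.5617
t17.45 s 0.6011 t -0.2440 z -0.0203 yaw 0.1597 roll -3.1415 pitch 0.0001 | Fs 0.32 Ft -0.26 Fz -0.56 Mz -0.016 w 0.0006
```

Converted, -40 mm / 600 = -0.0667, -38 mm / 600 = -0.0633.

Emit:
arm_command(plan=[[[0,-0.005,0,0,0,0,1],[0,-0.0117,0,0,0,0,1],[0,-0.0183,0,0,0,0,1],[0,-0.025,0,0,0,0,1],[0,-0.0317,0,0,0,0,1],[0,-0.0383,0,0,0,0,1],[0,-0.045,0,0,0,0,1],[0,-0.0517,0,0,0,0,1],[0,-0.0583,0,0,0,0,1],[0,-0.0633,0,0,0,0,1],[0,-0.0667,0,0,0,0,1]]])

```text
time_s: 18.55
ee_pos: [0.626, -0.1049, -0.0203]
eef_rot: [-3.142, 0.0, 0.16]
force: [0.1, -2.8, -0.7]
grip_width: 0.0007
grip_force: 1.3
```

```bash
python3 edge.py
```

```text
t18.55 s 0.6012 t -0.2037 z -0.0203 yaw 0.1599 roll -3.1416 pitch 0.0001 | Fs -0.38 Ft -2.76 Fz -0.68 Mz 0.043 w 0.0007
side left edge t [-0.0216 -0.0756] med -0.0758 sd 0.0006 line 68 -0.0311 [-0.0126 -0.0313]
  far edge s [-0.1518  0.6479] near 0.5568
top left edge t [-0.0089 -0.0698] med -0.0698 sd 0.0003 line 52 -0.0309 [ 0.0001 -0.0308]
  far edge s [0.7714 0.642 ] near 0.5981
```

Converted, -27 mm / 600 = -0.045, -25 mm / 600 = -0.0417.

Emit:
arm_command(plan=[[[0,-0.005,0,0,0,0,1],[0,-0.0117,0,0,0,0,1],[0,-0.0183,0,0,0,0,1],[0,-0.025,0,0,0,0,1],[0,-0.0317,0,0,0,0,1],[0,-0.0367,0,0,0,0,1],[0,-0.0417,0,0,0,0,1],[0,-0.045,0,0,0,0,1]]])

```text
time_s: 19.85
ee_pos: [0.6217, -0.0783, -0.0202]
eef_rot: [3.142, 0.0, 0.16]
force: [0.4, -2.9, -0.1]
grip_width: 0.0007
grip_force: 1.3
```

```bash
cat > prof.py <<'E'
from edge import *
for n in('side','top'):
    im=np.mean([cams.camera(n)[0].astype(float) for _ in range(6)],0); np.save(n+'L.npy',im)
    s=np.arange(.575,.632,.002); t=np.arange(-.060,-.020,.001)
    for z in(.012,.024):
        W=warp(n,im,z,s,t).mean(0); print(n,z); print(np.c_[t*1000,W[:,0]-W[:,2],W.mean(1)].round(1).tolist())
E
python3 prof.py
```

```text
t19.85 s 0.6012 t -0.1767 z -0.0202 yaw 0.1599 roll 3.1415 pitch 0.0000 | Fs -0.08 Ft -2.95 Fz -0.13 Mz 0.018 w 0.0007
side 0.012
[[-60.0, 97.4, 104.6], [-59.0, 99.1, 103.8], [-58.0, 100.1, 102.2], [-57.0, 100.1, 99.6], [-56.0, 98.8, 95.9], [-55.0, 95.8, 90.8], [-54.0, 91.0, 84.2], [-53.0, 84.4, 76.3], [-52.0, 76.8, 67.9], [-51.0, 68.6, 59.8], [-50.0, 60.7, 53.0], [-49.0, 53.2, 48.4], [-48.0, 45.8, 46.1], [-47.0, 38.8, 46.2], [-46.0, 32.1, 48.3], [-45.0, 25.6, 52.3], [-44.0, 19.7, 57.4], [-43.0, 13.8, 63.6], [-42.0, 8.9, 69.6], [-41.0, 4.7, 75.7], [-40.0, 1.8, 81.9], [-39.0, 0.1, 87.7], [-38.0, -0.5, 93.5], [-37.0, -0.4, 98.9], [-36.0, 0.2, 103.8], [-35.0, 1.0, 108.6], [-34.0, 1.7, 112.7], [-33.0, 2.3, 116.2], [-32.0, 2.7, 118.9], [-31.0, 2.8, 119.9], [-30.0, 2.6, 119.0], [-29.0, 2.2, 116.3], [-28.0, 1.5, 112.1], [-27.0, 0.8, 107.4], [-26.0, 0.1, 103.1], [-25.0, -0.5, 99.7], [-24.0, -0.8, 97.6], [-23.0, -1.0, 96.2], [-22.0, -1.1, 95.4], [-21.0, -1.1, 95.1]]
side 0.024
[[-60.0, 73.8, 88.9], [-59.0, 76.5, 91.6], [-58.0, 79.3, 94.3], [-57.0, 82.1, 97.1], [-56.0, 84.8, 99.8], [-55.0, 87.
[... 1730 characters left out ...]
.3, 84.3], [-53.0, 54.9, 85.2], [-52.0, 56.3, 85.9], [-51.0, 57.4, 86.3], [-50.0, 58.0, 86.5], [-49.0, 57.9, 86.4], [-48.0, 56.6, 85.8], [-47.0, 54.0, 85.0], [-46.0, 50.0, 84.0], [-45.0, 44.6, 82.7], [-44.0, 38.1, 81.3], [-43.0, 30.8, 79.9], [-42.0, 23.1, 78.7], [-41.0, 15.7, 77.9], [-40.0, 9.4, 77.8], [-39.0, 4.4, 78.1], [-38.0, 0.8, 79.1], [-37.0, -1.3, 80.6], [-36.0, -2.3, 82.5], [-35.0, -2.4, 84.4], [-34.0, -2.1, 86.2], [-33.0, -1.5, 87.8], [-32.0, -1.0, 88.8], [-31.0, -0.7, 89.3], [-30.0, -0.6, 89.1], [-29.0, -0.8, 88.4], [-28.0, -1.0, 87.4], [-27.0, -1.1, 86.1], [-26.0, -1.3, 84.8], [-25.0, -1.4, 83.5], [-24.0, -1.6, 82.3], [-23.0, -1.8, 81.3], [-22.0, -2.0, 80.6], [-21.0, -2.2, 80.1]]
```

Converted, -9 mm / 600 = -0.015, -8 mm / 600 = -0.0133.

Emit:
arm_command(plan=[[[0,-0.0033,0,0,0,0,1],[0,-0.0067,0,0,0,0,1],[0,-0.01,0,0,0,0,1],[0,-0.0133,0,0,0,0,1],[0,-0.015,0,0,0,0,1],[0,-0.015,0,0,0,0,1]]])

```text
time_s: 21.05
ee_pos: [0.6203, -0.0695, -0.0202]
eef_rot: [-3.141, -0.0, 0.16]
force: [0.1, -1.8, -0.2]
grip_width: 0.0005
grip_force: 0.5
```

Converted, 150 mm / 600 = 0.25, 120 mm / 600 = 0.2.

Emit:
arm_command(plan=[[[0,0.01,0,0,0,0,1],[0,0.0333,-0.0067,0,0,0,1],[0,0.075,-0.0333,0,0,0,1],[0,0.1333,-0.0667,0,0,0,1],[0,0.2,-0.0667,0,0,0,1],[0,0.25,-0.0667,0,0,0,1],[0,0.25,-0.0667,0,0,0,1],[0,0.25,-0.0667,0,0,0,1]]])

```text
time_s: 21.85
ee_pos: [0.6439, -0.2187, 0.0195]
eef_rot: [-3.141, 0.0, 0.158]
force: [-0.1, 0.1, -0.8]
grip_width: 0.0003
grip_force: 0.0
```

```bash
cat > prof2.py <<'E'
from edge import *
from scipy.optimize import least_squares
from scipy.special import ndtr
def run(k=8):
  for n in('top','side'):
    im=np.mean([cams.camera(n)[0].astype(float) for _ in range(k)],0); np.save(n+'L.npy',im)
    # line from s<.555 (clear of blank), edge from clear band
    tl=np.arange(-.050,-.012,.0005); g=warp(n,im,.012,np.arange(.49,.55,.002),tl).mean((0,2))
    q=least_squares(lambda p:p[0]+p[1]*tl+p[2]*np.exp(-((tl-p[3])/p[4])**2/2)-g,[80,0,15,-.031,.003]).x
    for z in (.012,.024):
      t=np.arange(-.065,-.005,.0005); out=[]
      for a,b in((.572,.59),(.59,.61),(.61,.634)):
        W=warp(n,im,z,np.arange(a,b,.002),t).mean(0); y=W[:,0]-W[:,2]
        if n=='top':
            r=least_squares(lambda p:p[0]+p[1]*ndtr((p[2]-t)/p[3])-y,[0,60,-.035,.003]).x; out.append(r[2])
        else:  # two steps: top edge then bottom edge, same blur
            r=least_squares(lambda p:p[0]+p[1]*ndtr((p[2]-t)/p[4])+p[5]*ndtr((p[3]-t)/p[4])-y,[0,50,-.045 if z<.02 else -.035,-.035 if z<.02 else -.025,.003,50]).x; out+=[r[2],r[3]]
      print(n,z,'line %.2f'%(q[3]*1e3),'edge',np.round(np.array(out)*1e3,2))
run()
E
python3 prof2.py
```

```text
t21.85 s 0.6006 t -0.3188 z 0.0195 yaw 0.1583 roll -3.1412 pitch 0.0003 | Fs -0.06 Ft 0.11 Fz -0.80 Mz 0.011 w 0.0003
top 0.012 line -30.87 edge [-34.45 -33.83 -34.21]
top 0.024 line -30.87 edge [-34.35 -33.66 -34.17]
side 0.012 line -31.14 edge [-41.19 -34.98 -40.88 -34.92 -40.67 -33.21]
side 0.024 line -31.14 edge [-31.49 -26.01 -29.96 -23.9  -30.31 -22.51]
```

```bash
cat > sfit.py <<'E'
from edge import *
from scipy.optimize import least_squares
from scipy.special import ndtr
im=np.load('sideL.npy'); t=np.arange(-.065,-.005,.0005)
c=.604*f-.034*l; pt=proj('side',[np.r_[c,.024]]); d=(atz('side',pt,.012)[0][:2]-c); print('shift top edge in z.012 warp: s,t',d@f,d@l)
w=d@l; ws=d@f
tl=np.arange(-.050,-.012,.0005)
for a,b in((.49,.52),(.52,.55)):
    g=warp('side',im,.012,np.arange(a,b,.002),tl).mean((0,2)); q=least_squares(lambda p:p[0]+p[1]*tl+p[2]*np.exp(-((tl-p[3])/p[4])**2/2)-g,[80,0,15,-.031,.003]).x; print('line',q[3]*1e3)
for a,b in((.572,.59),(.59,.61),(.61,.63)):
    W=warp('side',im,.012,np.arange(a,b,.002),t).mean(0)
    for nm,y in(('b-r',W[:,0]-W[:,2]),('b',W[:,0]),('r',W[:,2])):
        m=t<-.034+.0 if nm!='b-r' else t<9
        r=least_squares(lambda p:p[0]+p[1]*ndtr((p[2]+w-t)/p[3])+p[4]*ndtr((p[2]-t)/p[3])+(0 if nm=='b-r' else p[5]*np.exp(-((t+.0311)/p[3])**2/2))-y,[0,50,-.034,.003,50,0]).x
        print(a,nm,'edge %.2f'%(r[2]*1e3),'blur %.2f'%(r[3]*1e3),r[[1,4]].round(0))
E
python3 sfit.py
```

```text
t22.65 s 0.6011 t -0.3180 z 0.0198 yaw 0.1598 roll 3.1416 pitch -0.0000 | Fs -0.48 Ft -0.20 Fz 0.31 Mz -0.038 w 0.0001
shift top edge in z.012 warp: s,t 0.006228804040397621 -0.010663548574665107
line -31.191117127619485
line -31.057159436836862
0.572 b-r edge -29.82 blur 4.13 [102.   4.]
0.572 b edge -44.54 blur 1.84 [ 0. 63.]
0.572 r edge -759.74 blur 3.22 [ 5. 10.]
0.59 b-r edge -29.20 blur 3.32 [89.  6.]
0.59 b edge -44.64 blur 1.93 [ 5. 66.]
0.59 r edge -314.04 blur 3.65 [26. 17.]
0.61 b-r edge -29.28 blur 3.29 [88.  9.]
0.61 b edge -44.68 blur 2.19 [ 2. 69.]
0.61 r edge -311.00 blur 2.89 [27. 15.]
```

Converted, -151.5 mm / 600 = -0.2525, -150.5 mm / 600 = -0.2508.

Emit:
arm_command(plan=[[[0,-0.05,0,0,0,0,1],[0,-0.1083,0,0,0,0,1],[0,-0.1583,0.025,0,0,0,1],[0,-0.1833,0.0467,0,0,0,1],[0,-0.2,0.0617,0,0,0,1],[0,-0.2167,0.0667,0,0,0,1],[0,-0.2333,0.0667,0,0,0,1],[0,-0.2433,0.0667,0,0,0,1],[0,-0.2483,0.0667,0,0,0,1],[0,-0.2508,0.0667,0,0,0,1],[0,-0.2525,0.0667,0,0,0,1],[0,-0.2525,0.0667,0,0,0,1]]])

```text
time_s: 23.85
ee_pos: [0.6204, -0.0687, -0.0199]
eef_rot: [3.141, -0.001, 0.159]
force: [0.5, -2.5, 1.9]
grip_width: 0.0003
grip_force: 1.4
```

```bash
python3 -c "
from h import *
st();cams.camera('top');st();cams.camera('top');st()"
```

```text
t23.85 s 0.6014 t -0.1670 z -0.0199 yaw 0.1594 roll 3.1411 pitch -0.0007 | Fs 0.09 Ft -2.52 Fz 1.92 Mz 0.050 w 0.0003
t23.90 s 0.6014 t -0.1670 z -0.0199 yaw 0.1594 roll 3.1412 pitch -0.0006 | Fs -0.39 Ft -2.15 Fz 1.65 Mz 0.026 w 0.0003
t23.95 s 0.6014 t -0.1670 z -0.0199 yaw 0.1594 roll 3.1412 pitch -0.0007 | Fs -0.42 Ft -3.04 Fz 2.44 Mz 0.024 w -0.0000
```

Converted, -1.8 mm / 600 = -0.003, -1.5 mm / 600 = -0.0025.

Emit:
arm_command(plan=[[[0,-0.0008,0,0,0,0,1],[0,-0.0017,0,0,0,0,1],[0,-0.0025,0,0,0,0,1],[0,-0.003,0,0,0,0,1],[0,-0.003,0,0,0,0,1]]])

```text
time_s: 24.45
ee_pos: [0.62, -0.0665, -0.02]
eef_rot: [3.141, -0.0, 0.16]
force: [-0.1, -4.3, 4.0]
grip_width: 0.0004
grip_force: 3.2
```

```bash
python3 -c "
from h import *
st();cams.camera('top');st()"; python3 prof2.py
```

```text
t24.45 s 0.6014 t -0.1648 z -0.0200 yaw 0.1599 roll 3.1414 pitch -0.0004 | Fs -0.82 Ft -4.23 Fz 3.96 Mz 0.014 w 0.0004
t24.50 s 0.6014 t -0.1648 z -0.0201 yaw 0.1598 roll 3.1414 pitch -0.0004 | Fs -0.66 Ft -4.39 Fz 4.20 Mz 0.048 w 0.0003
t24.50 s 0.6014 t -0.1648 z -0.0201 yaw 0.1598 roll 3.1414 pitch -0.0004 | Fs -0.66 Ft -4.39 Fz 4.20 Mz 0.048 w 0.0003
top 0.012 line -31.12 edge [-29.46 -29.43 -30.36]
top 0.024 line -31.12 edge [-29.48 -29.33 -30.47]
side 0.012 line -31.18 edge [-54.38 -35.83 -31.86 -37.4  -31.88 -37.84]
side 0.024 line -31.18 edge [-44.96 -25.54 -44.63 -25.41 -21.44 -27.51]
```

Converted, 150 mm / 600 = 0.25, 120 mm / 600 = 0.2.

Emit:
arm_command(plan=[[[0,0.0083,0,0,0,0,1],[0,0.03,-0.0067,0,0,0,1],[0,0.075,-0.0333,0,0,0,1],[0,0.1333,-0.0667,0,0,0,1],[0,0.2,-0.075,0,0,0,1],[0,0.25,-0.075,0,0,0,0.5],[0,0.25,-0.075,0,0,0,0],[0,0.25,-0.075,0,0,0,0]]])

```text
time_s: 26.1
ee_pos: [0.6433, -0.2152, 0.0245]
eef_rot: [-3.141, 0.0, 0.158]
force: [0.4, -0.8, 0.2]
grip_width: 0.0211
grip_force: 0.0
```

```bash
python3 prof2.py; python3 sfit.py; python3 -c "
from h import *
a=cv2.resize(np.load('topL.npy')[140:200,225:285].clip(0,255).astype('uint8'),None,fx=6,fy=6,interpolation=cv2.INTER_CUBIC)
b=cv2.resize(np.load('sideL.npy')[160:220,190:250].clip(0,255).astype('uint8'),None,fx=6,fy=6,interpolation=cv2.INTER_CUBIC)
cv2.imwrite('pics/fin.png',cv2.convertScaleAbs(np.hstack([a,b]),alpha=1.3))"
```

```text
t26.10 s 0.6006 t -0.3153 z 0.0245 yaw 0.1585 roll -3.1411 pitch 0.0004 | Fs 0.23 Ft -0.84 Fz 0.19 Mz 0.018 w 0.0211
top 0.012 line -31.07 edge [-31.28 -30.97 -31.33]
top 0.024 line -31.07 edge [-31.26 -30.84 -31.32]
side 0.012 line -31.14 edge [-39.74 -39.17 -32.42 -38.26 -31.98 -38.21]
side 0.024 line -31.14 edge [-28.9  -28.6  -22.14 -27.59 -21.69 -27.97]
t26.90 s 0.6011 t -0.3147 z 0.0247 yaw 0.1598 roll -3.1416 pitch 0.0000 | Fs -0.74 Ft -0.17 Fz -0.51 Mz 0.044 w 0.0468
shift top edge in z.012 warp: s,t 0.006228804040397621 -0.010663548574665107
line -31.198648579760544
line -31.056506863266698
0.572 b-r edge -37.53 blur 3.94 [ -3. 108.]
0.572 b edge -29.14 blur 3.00 [ 96. -37.]
0.572 r edge -28.74 blur 3.87 [ 51. -97.]
0.59 b-r edge -37.85 blur 4.46 [-24. 114.]
0.59 b edge -28.97 blur 3.53 [113. -50.]
0.59 r edge -77.70 blur 1.68 [12.  2.]
0.61 b-r edge -37.97 blur 4.32 [-22. 116.]
0.61 b edge -29.22 blur 3.36 [105. -38.]
0.61 r edge -232.32 blur 2.02 [26.  0.]
```

View pics/fin.png

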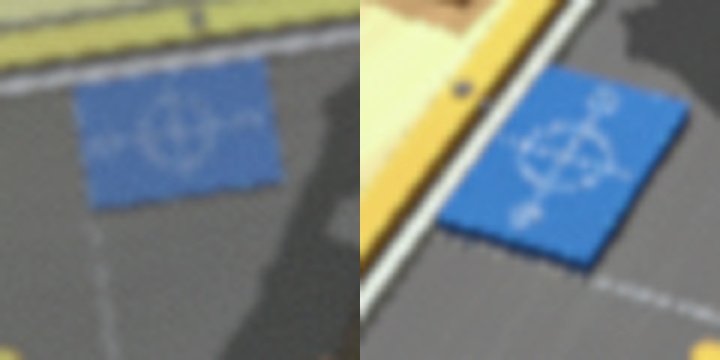

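The last picture shows the blank on the facing with its left edge in line with the scribed line: near-left corner at (92,205) in the left half, line continuing at (97,230). The measured edge is 0.2 mm short of the line centre. Next is the second lean.

Converted, -223.5 mm / 600 = -0.3725, -210 mm / 600 = -0.35.

Emit:
arm_command(plan=[[[-0.0333,-0.025,0,0,0,0,0],[-0.075,-0.075,0,0,0,0,0],[-0.1083,-0.1417,0,0,0,0,0],[-0.1183,-0.2167,0,0,0,0,0],[-0.1183,-0.2917,0,0,0,0,0],[-0.1183,-0.35,0,0,0,0,0],[-0.1183,-0.3725,0.0133,0,0,0,0],[-0.1183,-0.3725,0.0333,0,0,0,0],[-0.1183,-0.3725,0.0533,0,0,0,0],[-0.1183,-0.3725,0.0683,0,0,0,0],[-0.1183,-0.3725,0.075,0,0,0,0],[-0.1183,-0.3725,0.075,0,0,0,0]]])

```text
time_s: 28.1
ee_pos: [0.5378, -0.0059, -0.0211]
eef_rot: [-3.141, 0.001, 0.159]
force: [-0.2, -0.5, 0.7]
grip_width: 0.0468
grip_force: 0.0
```

Emit:
arm_command(plan=[[[0.0067,0,0,0,0,0,0],[0.015,0,0,0,0,0,0],[0.0233,0,0,0,0,0,0],[0.03,0,0,0,0,0,0],[0.035,0,0,0,0,0,0],[0.0375,0,0,0,0,0,0],[0.0375,0,0,0,0,0,0]]])

```text
time_s: 28.8
ee_pos: [0.5604, -0.0015, -0.0203]
eef_rot: [-3.142, 0.0, 0.16]
force: [0.7, -0.1, 0.2]
grip_width: 0.0472
grip_force: 0.0
```

```bash
cat > rd.py <<'E'
from h import *
st()
for _ in range(3): cams.camera('top'); st()
E
python3 rd.py
```

```text
t28.80 s 0.5529 t -0.0911 z -0.0203 yaw 0.1599 roll -3.1416 pitch 0.0000 | Fs 0.72 Ft -0.22 Fz 0.22 Mz -0.009 w 0.0472
t28.85 s 0.5528 t -0.0911 z -0.0203 yaw 0.1598 roll -3.1415 pitch 0.0001 | Fs -0.36 Ft -0.09 Fz 0.79 Mz 0.029 w 0.0473
t28.90 s 0.5527 t -0.0911 z -0.0203 yaw 0.1598 roll -3.1415 pitch 0.0001 | Fs -0.38 Ft -0.75 Fz -0.88 Mz 0.042 w 0.0469
t28.95 s 0.5526 t -0.0911 z -0.0203 yaw 0.1598 roll -3.1416 pitch 0.0002 | Fs -0.22 Ft 0.82 Fz 0.03 Mz 0.049 w 0.0468
```

Emit:
arm_command(plan=[[[0.0013,0,0,0,0,0,0],[0.0027,0,0,0,0,0,0],[0.0037,0,0,0,0,0,0]]])

```text
time_s: 29.25
ee_pos: [0.5625, -0.0012, -0.0202]
eef_rot: [-3.142, -0.0, 0.16]
force: [-0.1, -0.3, -0.0]
grip_width: 0.047
grip_force: 0.0
```

Converted, 0.4 mm / 600 = 0.0007.

Emit:
arm_command(plan=[[[0.0007,0,0,0,0,0,0]]])

```text
time_s: 29.35
ee_pos: [0.5629, -0.0012, -0.0202]
eef_rot: [3.142, -0.0, 0.16]
force: [0.3, 0.7, 0.7]
grip_width: 0.0471
grip_force: 0.0
```

Converted, 0.3 mm / 600 = 0.0005.

Emit:
arm_command(plan=[[[0.0005,0,0,0,0,0,0]]])

```text
time_s: 29.45
ee_pos: [0.5632, -0.0011, -0.0203]
eef_rot: [-3.142, 0.0, 0.16]
force: [-1.5, -0.3, 1.1]
grip_width: 0.0474
grip_force: 0.8
```

Converted, 0.3 mm / 600 = 0.0005.

Emit:
arm_command(plan=[[[0.0005,0,0,0,0,0,0]]])

```text
time_s: 29.55
ee_pos: [0.5631, -0.0011, -0.0203]
eef_rot: [-3.142, 0.001, 0.16]
force: [-4.7, -0.4, 2.0]
grip_width: 0.0466
grip_force: 1.8
```

Converted, 0.3 mm / 600 = 0.0005.

Emit:
arm_command(plan=[[[0.0005,0,0,0,0,0,0]]])

```text
time_s: 29.65
ee_pos: [0.5631, -0.0011, -0.0204]
eef_rot: [-3.141, 0.001, 0.16]
force: [-5.6, -1.7, 3.5]
grip_width: 0.0472
grip_force: 3.2
```

Converted, 0.3 mm / 600 = 0.0005.

Emit:
arm_command(plan=[[[0.0005,0,0,0,0,0,0]]])

```text
time_s: 29.75
ee_pos: [0.5632, -0.0011, -0.0204]
eef_rot: [-3.141, 0.002, 0.16]
force: [-7.2, -1.9, 4.7]
grip_width: 0.047
grip_force: 4.0
```

Converted, 0.3 mm / 600 = 0.0005.

Emit:
arm_command(plan=[[[0.0005,0,0,0,0,0,0]]])

```text
time_s: 29.85
ee_pos: [0.5632, -0.0011, -0.0205]
eef_rot: [-3.141, 0.003, 0.16]
force: [-10.4, -2.2, 5.1]
grip_width: 0.047
grip_force: 4.9
```

```bash
python3 rd.py
```

```text
t29.85 s 0.5558 t -0.0912 z -0.0205 yaw 0.1599 roll -3.1414 pitch 0.0026 | Fs -10.59 Ft -0.56 Fz 5.09 Mz 0.062 w 0.0470
t29.90 s 0.5557 t -0.0911 z -0.0205 yaw 0.1599 roll -3.1414 pitch 0.0028 | Fs -9.21 Ft -1.15 Fz 5.11 Mz 0.052 w 0.0473
t29.95 s 0.5558 t -0.0911 z -0.0205 yaw 0.1599 roll -3.1413 pitch 0.0027 | Fs -8.45 Ft -0.39 Fz 5.38 Mz 0.099 w 0.0469
t30.00 s 0.5557 t -0.0911 z -0.0205 yaw 0.1598 roll -3.1413 pitch 0.0027 | Fs -8.89 Ft -0.89 Fz 5.44 Mz 0.041 w 0.0473
```

Currently at about 9 N; target is about 12.2 N (3.2 N drag plus 9).

Emit:
arm_command(plan=[[[0.0005,0,0,0,0,0,0],[0.0007,0,0,0,0,0,0],[0.0007,0,0,0,0,0,0]]])

```text
time_s: 30.3
ee_pos: [0.5632, -0.0011, -0.0205]
eef_rot: [-3.141, 0.004, 0.16]
force: [-11.6, -2.2, 5.7]
grip_width: 0.0469
grip_force: 5.6
```

```bash
python3 rd.py
```

```text
t30.30 s 0.5558 t -0.0912 z -0.0205 yaw 0.1599 roll -3.1413 pitch 0.0035 | Fs -11.77 Ft -0.33 Fz 5.71 Mz 0.025 w 0.0469
t30.35 s 0.5558 t -0.0911 z -0.0205 yaw 0.1599 roll -3.1413 pitch 0.0036 | Fs -10.62 Ft -1.21 Fz 7.03 Mz 0.062 w 0.0470
t30.40 s 0.5558 t -0.0912 z -0.0205 yaw 0.1599 roll -3.1413 pitch 0.0035 | Fs -11.42 Ft -1.07 Fz 6.51 Mz 0.064 w 0.0472
t30.45 s 0.5558 t -0.0912 z -0.0205 yaw 0.1599 roll -3.1413 pitch 0.0035 | Fs -10.90 Ft -1.24 Fz 6.60 Mz 0.054 w 0.0473
```

Add 0.1 mm, hold a second, then let go straight back and up.

Converted, 0.15 mm / 600 = 0.0003.

Emit:
arm_command(plan=[[[0.0003,0,0,0,0,0,0],[0.0003,0,0,0,0,0,0],[0.0003,0,0,0,0,0,0],[0.0003,0,0,0,0,0,0],[0.0003,0,0,0,0,0,0],[0.0003,0,0,0,0,0,0],[0.0003,0,0,0,0,0,0],[0.0003,0,0,0,0,0,0],[0.0003,0,0,0,0,0,0],[0.0003,0,0,0,0,0,0]]])

```text
time_s: 31.45
ee_pos: [0.5632, -0.0011, -0.0205]
eef_rot: [-3.141, 0.004, 0.16]
force: [-11.4, -3.1, 6.8]
grip_width: 0.047
grip_force: 6.1
```

Emit:
arm_command(plan=[[[-0.0017,0,0,0,0,0,0],[-0.0067,0,0,0,0,0,0],[-0.02,0,0,0,0,0,0],[-0.0333,0,-0.01,0,0,0,0],[-0.0433,0,-0.0417,0,0,0,0],[-0.05,0.05,-0.1,0,0,0,0],[-0.05,0.125,-0.1667,0,0,0,0],[-0.05,0.2,-0.2,0,0,0,0],[-0.05,0.275,-0.2,0,0,0,0],[-0.05,0.35,-0.2,0,0,0,0],[-0.05,0.375,-0.2,0,0,0,0],[-0.05,0.375,-0.2,0,0,0,0]]])

```text
time_s: 32.65
ee_pos: [0.5704, -0.2294, 0.0997]
eef_rot: [-3.142, 0.0, 0.157]
force: [-0.5, 0.2, 0.1]
grip_width: 0.0472
grip_force: 0.0
```

```bash
python3 prof2.py | grep -v side; python3 rd.py
```

```text
t32.65 s 0.5264 t -0.3177 z 0.0997 yaw 0.1571 roll -3.1415 pitch 0.0001 | Fs -0.48 Ft 0.31 Fz 0.12 Mz 0.047 w 0.0472
top 0.012 line -30.91 edge [-31.47 -30.94 -31.25]
top 0.024 line -30.91 edge [-31.42 -30.81 -31.26]
t33.45 s 0.5273 t -0.3161 z 0.0997 yaw 0.1597 roll -3.1416 pitch 0.0000 | Fs -0.81 Ft -0.68 Fz 0.65 Mz -0.043 w 0.0473
t33.50 s 0.5272 t -0.3161 z 0.0997 yaw 0.1597 roll -3.1416 pitch 0.0000 | Fs 0.26 Ft -0.96 Fz 0.84 Mz -0.006 w 0.0471
t33.55 s 0.5272 t -0.3161 z 0.0997 yaw 0.1597 roll -3.1415 pitch 0.0000 | Fs -0.36 Ft 1.01 Fz -0.51 Mz -0.036 w 0.0471
t33.60 s 0.5273 t -0.3162 z 0.0997 yaw 0.1597 roll -3.1416 pitch 0.0000 | Fs -0.13 Ft -0.51 Fz -0.23 Mz 0.033 w 0.0471
```

The left edge is about 0.3 mm short of the line's centre, which puts it on the 1.4 mm wide line. The blank is bedded and the arm is clear, so I'm handing in.

```bash
python3 -c "
from station import ctrl
print(ctrl.hand_in())"
```

```text
the job is handed in; nothing more can be done
None
```

I handed the job in after 33.6 s: the blue blank was bedded on the facing at about 9 N over its 3.2 N drag (10 N at the peak), pushed left until its edge was within about 0.3 mm of the line's centre on the short side, leaned on again at about 9 N, and released; along the way the closed-in fingertips once pressed the plate with about 22 N, because they sit roughly 35 mm higher than the reported tool height.

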